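# Serve the last biscuit with the turner

### The job

Take the turner, slide its blade under the last biscuit on the baking sheet (working from the open edge so that the raised lip at the far side stops the biscuit), carry it over and tip it gently off the blade, without dropping it from a height, so that it lies flat in the free space on the plate next to the two biscuits already there. The biscuits are hot: never touch one with the gripper or arm, and leave the two served biscuits lying flat on the plate. Afterwards lay the turner down on the empty baking sheet with its blade flat on the sheet and let go, leaving the plate, pepper mill and spice jar where they stand.

Things in the scene. Friction and masses are not known exactly. Their poses are not given: they have to be found in the camera images.
- turner: Kitchen turner, 170 g, slotted steel blade, black cranked handle. Starts flat on the worktop, handle towards the robot. Origin: centre of the blade's underside; x forwards to the front edge, y across, z up from its upper face. Blade 100 (x) x 84 x 2 mm. Neck from the back edge to x -102, z 42; straight handle on to x -211, z 71 mm, 22 wide, 17 high. Centre of mass at x -30 mm.
- turner_grip (a point): Middle of the handle's front half, where to pinch it across its 22 mm width: at x -135, y 0, z +51.5 mm in the turner's frame. Axes as the turner's.
- turner_edge (a point): Middle of the blade's front edge, at its underside: x +50, y 0, z 0 mm in the turner's frame. Friction of a biscuit on the blade is about 0.5 to 0.7: it slides off over this edge only when the blade is tipped 26 to 36 degrees or more.
- sheet: Dark steel baking sheet, 220 mm deep (x) by 240 mm wide (y), 3 mm thick, fixed on the worktop; open at three edges, raised lip only along the far edge. Origin under its centre, at worktop height; x points from the open near edge to the lip, y along the lip, z up. The upper face is 3 mm above the origin.
- sheet_lip (a point): Middle of the foot of the lip, where it rises from the sheet's upper face: x +110, y 0, z +3 mm in the sheet's frame. The lip is 15 mm high over the face, runs the sheet's whole width and leans outwards by 20 degrees.
- biscuit: The last oat biscuit with chocolate pieces, lying on the baking sheet: round, 78 mm across, 10.5 mm thick, about 35 g, rounded rim, its flat underside 60 mm across. Origin at the centre of its underside, z up.
- plate: White round dinner plate, 280 mm across, 20 mm high at the rim, 0.8 kg, loose. Origin at the centre of its underside, z up. Flat floor 5 mm above the origin, about 106 mm in radius, then the rim slopes up outwards. The served biscuits lie on the half towards its +x; the free space is towards its -x, middle at about x -55, y 0 mm. The wall with knives on a rail is at y -0.5 m.
- served_a: Biscuit of the same kind already on the plate, at about x +27, y +48 mm of the plate's frame. Origin at the centre of its underside, z up.
- served_b: Biscuit of the same kind already on the plate, at about x +27, y -48 mm of the plate's frame. Origin at the centre of its underside, z up.
- pepper_mill: Dark wooden pepper mill, 58 mm across, 150 mm high, upright behind the turner, between sheet and plate. Origin at the centre of its underside, z up. Not to be disturbed.
- spice_jar: White spice jar with a black cap, 41 mm across and 105 mm high, upright beside the mill. Origin at the centre of its underside, z up. Not to be disturbed.
Not all that is in view belongs to the job. Leave any green or red look-alike of the served_b alone. What is shaped like the served_a but grey is not meant.

How it is judged:
By the outcome, as a careful person would: the job done as asked, in the order asked, and still so for the second after the job is handed in, with the robot touching nothing.
It also fails if it takes over 70 s, if anything falls off the work surface, if the arm or the gripper's body presses on something with over 40 N, if the wrist force passes 120 N, or if a joint passes its speed limit or range.

### The arm

A 6-joint arm with a two-finger parallel gripper is mounted at the origin on the work surface; the furniture and walls round the work are solid. World frame = base frame: x ahead of the robot, y to its left, z up, the work surface at z = 0. Lengths are in m, angles in rad, forces in N, time in s.
With the tool pointing down it reaches from about 0.375 to 0.9 m from the base axis. Payload 3.1 kg.
Tool frame: the origin (TCP) lies on the centre line of the jaws, within the pads' length; the fingertips stand 14 mm ahead of it and the grasp point (between the pads) lies 5 mm behind it; z points along the fingers, y is the line along which they close (so a half turn about z gives the same grasp; the last joint's range is limited). The gripper opens to 87 mm and grips with 3 to 60 N. Pads are 19 mm wide; open, the fingers measure 117 mm over their backs; the gripper's body (75 mm by 190 mm) begins 51 mm behind the grasp point.
Start: joints at [0.953, 0.527, 1.433, -0, 1.181, -0.178], TCP at [0.266, 0.566, 0.237] pointing down, gripper open.
Joint ranges: [-3.08, 3.08], [-0.75, 2.2], [0.22, 2.44], [-1.43, 4.57], [0, 2.65], [-2.85, 2.85]. Speed limits (rad/s): [2.79, 2.79, 3.14, 3.14, 3.14, 3.14].

### API

Orientations are given as a unit quaternion [x, y, z, w].
In Python, from rig import robot gives the robot as it stands.
- The arm moves only by the tool move_arm, never from a script. Its argument "commands" is a list of rows, each an object with "hand": the finger opening in cm, from 0 to 8.7; "travel": the shift along the tool's x, y, z in cm, a list of three; "twist": the turn, a rotation vector about the tool's x, y, z in degrees, a list of three. In form: [{"hand": hand, "travel": [dx, dy, dz], "twist": [wx, wy, wz]}, ...]. A call has 1 to 5 rows; each row shifts and turns the commanded pose from where the row before left it, along the tool's axes as they then stand; what a row does not reach is not made up. A row lasts 1/12 s, in which the tool goes at most 41.7 mm and 7.16 degrees, less where a joint would pass 70% of its speed; a pose out of reach is approached as far as the arm can. A call is refused whole if a number of a shift passes 4.17 or a number of a turn 7.16, either way. A call with a gripper value outside its range is refused whole. The fingers move at their own pace and stop on an object; "force" is the grip in N (left out, the last holds). Time passes only in rows, so rows that do not move let the fingers close. It gives the time, the measured TCP pose, the force, the opening and the grip force at its end, in the units of the state.
- robot.get_obs(): the state, without advancing time (a new reading comes with each control period).
- robot.camera(name): name is "scene" or "top"; returns a dict with "frame" (384x512x3 uint8, red, green, blue), "fov_y" (degrees; the focal length in pixels is half the picture's height over the tangent of half this angle, whatever the lens; pixels are square), "cx", "cy" (the principal point, pixels), "extrinsics" (4x4, takes a point from camera to world coordinates). Camera axes: x right, y down, z forward; pixel columns grow to the right and rows downward; lengths in m; the calibration is good to about 2 mm. A picture is of the moment at which its call begins. There is no depth.
- robot.hand_in(): hands the job in; it is judged then, once.
The state is a dict: "time": time; "q": joint angles; "joint_velocities": joint speeds; "joint_torque": joint torques, N m; "position": TCP position; "tool_rot": TCP orientation; "ft_force": force on the tool from outside, world axes, zero at the start; "moment": the same for the moment, N m; "grip_width": finger opening in m; "grip_force": force on a finger pad.
Only numpy, scipy, OpenCV 4.12 (cv2) and the standard library are available. Lean on these libraries where they do the work, as an engineer would, in place of code of your own. Each camera call takes 0.05 s, during which the arm holds its last target. There are 200 camera calls.

## Working session

There is one attempt and no reset: what is moved stays moved. The work goes in short steps, Python scripts to look and compute and a tool call to move; the robot and the scene stay as the last step left them, time stands still between calls to the robot, and variables do not carry over. Pictures are saved under pics/ and viewed, at most 10 in all, crops included, and the job is handed in when it is done.

Besides the shell and the picture viewer there is one more tool, called after ">>>" as a command line: name --argument value ..., lists and objects as JSON in quotes. move_arm: Moves the arm, as the interface text tells. Its arguments: {"type":"object","properties":{"commands":{"type":"array"},"force":{"type":"number"}},"required":["commands"]}

```bash
ls; mkdir -p pics
python3 - <<'E'
from rig import robot
import cv2,json,numpy as np
o=robot.get_obs();print(o)
for n in("scene","top"):
    c=robot.camera(n);cv2.imwrite(f"pics/{n}0.png",c["frame"][...,::-1])
    np.savez(f"{n}0.npz",**c)
    print(n,c["fov_y"],c["cx"],c["cy"],np.round(c["extrinsics"],4).tolist())
E
```

```text
pics
{'time': 0.0, 'q': array([ 9.52505129e-01,  5.28482650e-01,  1.43388464e+00,  1.22168203e-05,
        1.18135290e+00, -1.78505871e-01]), 'joint_velocities': array([ 6.13966454e-05,  1.34859008e-03, -8.84765233e-04,  5.60566601e-04,
        9.49154670e-04, -7.40357422e-04]), 'joint_torque': array([ 1.55247177e-03, -4.40032125e+01, -1.76596838e+01,  6.33475115e-02,
        5.81895432e-02, -1.74246779e-04]), 'position': array([0.2656627 , 0.56497462, 0.23556707]), 'tool_rot': array([ 2.18127018e-01,  9.75919808e-01, -9.78268600e-04, -4.17888376e-04]), 'ft_force': array([-0.18931091, -0.22614596, -0.58496257]), 'moment': array([-0.02984434,  0.00620412,  0.05666089]), 'grip_force': 0.0, 'grip_width': 0.08724721396118555}
scene 53.91189177017657 252.10695236003957 191.00392552256147 [[-0.9807, -0.1486, 0.127, 0.3979], [-0.1954, 0.7242, -0.6614, 0.7275], [0.0063, -0.6734, -0.7392, 0.8256], [0.0, 0.0, 0.0, 1.0]]
top 54.12197619879072 263.737009404337 187.8089995556127 [[0.0225, -0.9788, 0.2034, 0.3254], [-0.9997, -0.021, 0.01, 0.0256], [-0.0055, -0.2036, -0.979, 1.0553], [0.0, 0.0, 0.0, 1.0]]
```

Run:
```python
import cv2
for n in("scene","top"):
    i=cv2.imread(f"pics/{n}0.png");cv2.imwrite(f"pics/{n}0b.png",cv2.resize(i,(800,600),interpolation=cv2.INTER_CUBIC))
```

```text
(no output)
```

View pics/scene0b.png

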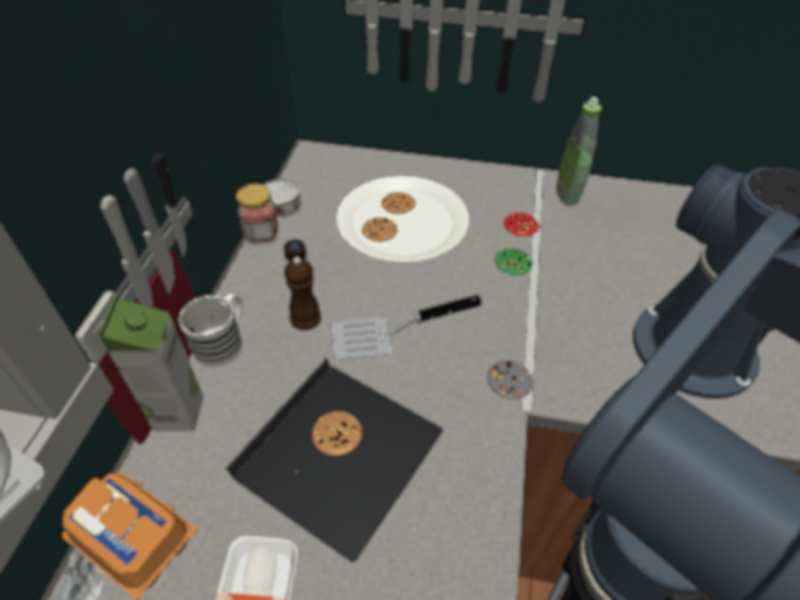

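View pics/top0b.png

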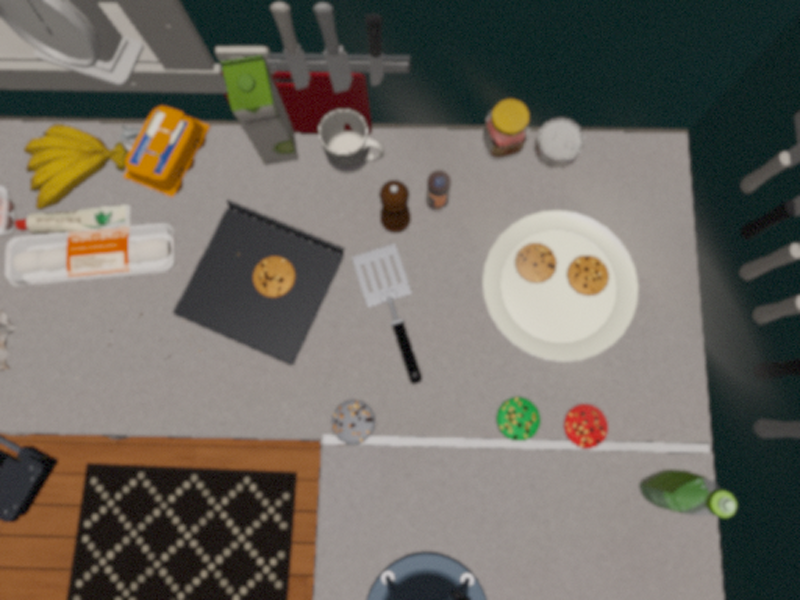

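The scene view shows the turner flat at (360,338), the sheet with one biscuit at (337,433) and the plate with two biscuits at (380,230) and (398,202). The top view shows:
- Turner: blade at (382,276), handle end at (416,380).
- Sheet: lip from (230,203) to (343,250), biscuit at (274,276).
- Plate: centre at (560,284).

Round biscuit-like things in the top view are brown (274,276) on the sheet, brown (536,262) and (588,275) on the plate, grey (353,422), green (518,418) and red (585,425). The target is the brown one on the sheet. The grey, green and red ones are decoys lying on the worktop.

```bash
cat > h.py <<'E'
import numpy as np,cv2
def K(c):
    f=192/np.tan(np.radians(float(c["fov_y"]))/2); return f,float(c["cx"]),float(c["cy"])
def ray(c,p):
    f,cx,cy=K(c);E=c["extrinsics"];d=E[:3,:3]@np.array([(p[0]-cx)/f,(p[1]-cy)/f,1]);return E[:3,3],d/np.linalg.norm(d)
def onz(c,p,z):
    o,d=ray(c,p);return o+d*(z-o[2])/d[2]
def tri(c1,p1,c2,p2):
    A=np.zeros((3,3));b=np.zeros(3);R=[ray(c1,p1),ray(c2,p2)]
    for o,d in R:
        M=np.eye(3)-np.outer(d,d);A+=M;b+=M@o
    x=np.linalg.solve(A,b);return x,max(np.linalg.norm((np.eye(3)-np.outer(d,d))@(x-o)) for o,d in R)
def proj(c,X):
    f,cx,cy=K(c);E=c["extrinsics"];v=E[:3,:3].T@(np.asarray(X)-E[:3,3]);return np.array([cx+f*v[0]/v[2],cy+f*v[1]/v[2]])
def blobs(m,amin=60):
    n,l,s,ce=cv2.connectedComponentsWithStats(m.astype(np.uint8));return [(tuple(np.round(ce[i],1)),int(s[i,4]),i) for i in range(1,n) if s[i,4]>=amin],l
E
python3 - <<'E'
from h import *
C={n:dict(np.load(f"{n}0.npz")) for n in("scene","top")}
for n,c in C.items():
    f=c["frame"];hsv=cv2.cvtColor(f,cv2.COLOR_RGB2HSV)
    H,S,V=[hsv[...,i].astype(int) for i in range(3)]
    m=cv2.morphologyEx(((H>5)&(H<22)&(S>90)&(V>100)).astype(np.uint8),cv2.MORPH_CLOSE,np.ones((5,5)))
    b,l=blobs(m,100);print(n,"orange",[x[:2] for x in b])
    m=(S<100)&(V<60);b,l=blobs(m,150);print(n,"dark",[x[:2] for x in b])
    m=cv2.morphologyEx(((S<60)&(V>195)).astype(np.uint8),cv2.MORPH_CLOSE,np.ones((3,3)));b,l=blobs(m,150);print(n,"white",[x[:2] for x in b])
    cr={"scene":(195,170,130,90),"top":(90,110,190,150)}[n]
    x,y,w,h=cr;im=cv2.resize(f[y:y+h,x:x+w,::-1],(w*4,h*4),interpolation=cv2.INTER_CUBIC);cv2.imwrite(f"pics/{n}_cropA.png",im)
E
```

```text
scene orange [((np.float64(161.8), np.float64(125.6)), 291), ((np.float64(254.5), np.float64(129.5)), 196), ((np.float64(242.6), np.float64(146.5)), 234), ((np.float64(215.3), np.float64(276.9)), 741), ((np.float64(81.4), np.float64(339.8)), 3482), ((np.float64(341.3), np.float64(376.8)), 269)]
scene dark [((np.float64(291.2), np.float64(32.4)), 1733), ((np.float64(139.8), np.float64(131.0)), 1942), ((np.float64(486.1), np.float64(117.8)), 925), ((np.float64(460.8), np.float64(146.5)), 1324), ((np.float64(436.3), np.float64(293.9)), 7406), ((np.float64(434.8), np.float64(193.4)), 784), ((np.float64(287.3), np.float64(196.8)), 229), ((np.float64(214.4), np.float64(294.4)), 8067), ((np.float64(43.9), np.float64(317.7)), 543)]
scene white [((np.float64(259.0), np.float64(139.7)), 3066), ((np.float64(56.3), np.float64(333.1)), 161), ((np.float64(165.3), np.float64(362.7)), 1392)]
top orange [((np.float64(106.1), np.float64(96.5)), 1787), ((np.float64(325.1), np.float64(84.7)), 165), ((np.float64(61.9), np.float64(157.0)), 533), ((np.float64(342.8), np.float64(167.7)), 450), ((np.float64(
[... 662 characters left out ...]
64(61.5), np.float64(351.1)), 954), ((np.float64(121.7), np.float64(323.9)), 342), ((np.float64(156.3), np.float64(325.5)), 329), ((np.float64(102.3), np.float64(341.7)), 333), ((np.float64(137.0), np.float64(343.0)), 342), ((np.float64(82.7), np.float64(360.1)), 358), ((np.float64(117.3), np.float64(361.6)), 335), ((np.float64(152.6), np.float64(363.4)), 354), ((np.float64(97.8), np.float64(376.7)), 253), ((np.float64(133.1), np.float64(377.5)), 216), ((np.float64(273.0), np.float64(376.7)), 638)]
top white [((np.float64(358.3), np.float64(184.2)), 6168), ((np.float64(92.8), np.float64(156.5)), 246), ((np.float64(26.2), np.float64(163.6)), 293), ((np.float64(62.9), np.float64(170.8)), 471)]
```

View pics/top_cropA.png

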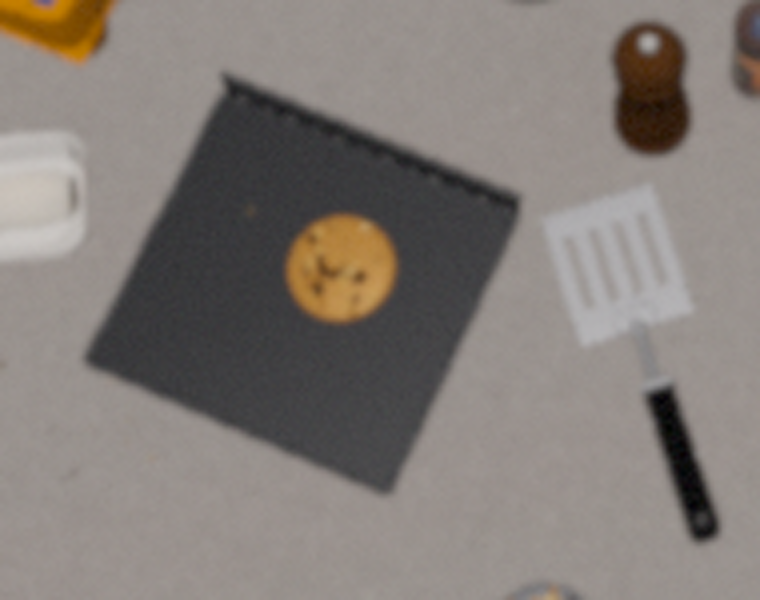

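View pics/scene_cropA.png

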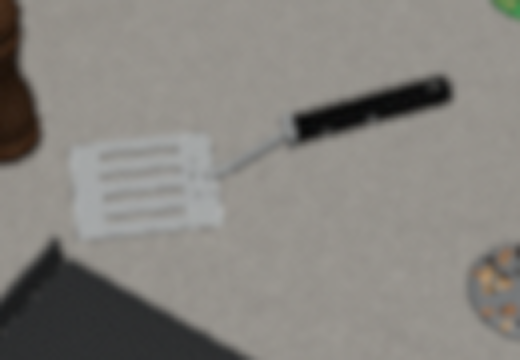

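The crops confirm the target: a brown biscuit on the dark sheet at top-crop (342,268), with the lip along the upper right edge from (228,85) to (518,205). The blade corners lie at about (543,218), (653,186), (692,310) and (585,345), and the handle runs from (659,386) to (705,535).

Run:
```python
from h import *
np.set_printoptions(precision=4,suppress=True)
C={n:dict(np.load(f"{n}0.npz")) for n in("scene","top")};T,S=C["top"],C["scene"]
t=lambda a,b:((a+.5)/4-.5+90,(b+.5)/4-.5+110)
s=lambda a,b:((a+.5)/4-.5+195,(b+.5)/4-.5+170)
print("handle mid",tri(T,(260.6,226.5),S,(287.3,196.8)))
print("handle front",tri(T,t(659,388),S,s(294,129)),"end",tri(T,t(704,533),S,s(447,88)))
bl=[t(543,218),t(653,186),t(692,310),t(585,345)];bs=[s(82,240),s(72,147),s(208,135),s(222,225)]
for p,q in zip(bl,bs): print("blade",onz(T,p,.002),onz(S,q,.002),tri(T,p,S,q))
for p in [(87,358),(390,492),(515,208),(228,92)]: print("sheet",onz(T,t(*p),.003))
for nm,p,q,z in [("biscuit",(174.9,176.7),(215.3,276.9),.012),("sa?",(342.8,167.7),(242.6,146.5),.014),("sb?",(375.8,175.7),(254.5,129.5),.014)]:
    print(nm,tri(T,p,S,q),onz(T,p,z),onz(S,q,z))
# plate rim: ellipse of white mask
for c,n in((T,"top"),(S,"scene")):
    hsv=cv2.cvtColor(c["frame"],cv2.COLOR_RGB2HSV);m=((hsv[...,1]<60)&(hsv[...,2]>165)).astype(np.uint8)
    m=cv2.morphologyEx(m,cv2.MORPH_OPEN,np.ones((3,3)))
    for k in cv2.findContours(m,0,2)[0]:
        if cv2.contourArea(k)>4000:
            k=cv2.convexHull(k)[:,0];P=np.array([onz(c,p,.02) for p in k]);A=np.c_[2*P[:,:2],np.ones(len(P))];x=np.linalg.lstsq(A,(P[:,:2]**2).sum(1),rcond=None)[0]
            print(n,"plate",x[:2],"r",np.sqrt(x[2]+x[0]**2+x[1]**2))
```

```text
handle mid (array([0.4299, 0.0416, 0.0567]), np.float64(0.0022300879552709678))
handle front (array([0.4819, 0.0601, 0.0457]), np.float64(0.0005096033619543706)) end (array([0.3837, 0.0274, 0.0735]), np.float64(0.000179208442774432))
blade [0.612  0.1492 0.002 ] [0.6097 0.1489 0.002 ] (array([0.6107, 0.1491, 0.0026]), np.float64(0.0011404623264350362))
blade [0.6378 0.0701 0.002 ] [0.6379 0.0712 0.002 ] (array([0.6382, 0.0701, 0.0007]), np.float64(2.3240415889326966e-05))
blade [0.5461 0.0395 0.002 ] [0.5455 0.0408 0.002 ] (array([0.5461, 0.0396, 0.0006]), np.float64(0.0003477275802210116))
blade [0.519  0.1152 0.002 ] [0.5197 0.1177 0.002 ] (array([ 0.5199,  0.1154, -0.001 ]), np.float64(0.0002578206382466924))
sheet [0.5018 0.4695 0.003 ]
sheet [0.4116 0.2474 0.003 ]
sheet [0.6188 0.1698 0.003 ]
sheet [0.7031 0.3861 0.003 ]
biscuit (array([0.5701, 0.2913, 0.0097]), np.float64(0.0003960922264860108)) [0.5691 0.2907 0.012 ] [0.57   0.2924 0.012 ]
sa? (array([ 0.6068, -0.1893,  0.0098]), np.float64(0.0003574792135936599)) [ 0.6053 -0.1884  0.014 ] [ 0.606  -0.1847  0.014 ]
sb? (array([ 0.5851, -0.2827,  0.0108]), np.float64(0.0005523516988922632)) [ 0.5837 -0.2817  0.014 ] [ 0.5849 -0.2789  0.014 ]
top plate [ 0.5655 -0.23  ] r 0.14241763271100386
```

```bash
cat >> h.py <<'E'
from scipy.spatial.transform import Rotation as Ro
M=np.diag([-1.,1,-1])            # tool axes in the turner's axes
def tool(psi,pitch,roll=0): return Ro.from_euler("ZYX",[psi,pitch,roll],degrees=True)*Ro.from_matrix(M)
def turner_of(o):                # psi,pitch,roll of the held turner (if seated true)
    return (Ro.from_quat(o["tool_rot"])*Ro.from_matrix(M.T)).as_euler("ZYX",degrees=True)
def plan(p,R,tp,tR,n,prof=None):
    """rows to go from (p,R) to (tp,tR) in n rows, smooth ends; rounding carried along"""
    p=np.array(p);rv=(R.inv()*tR).as_rotvec();p0,R0=p.copy(),R;out=[]
    s=np.cumsum(prof if prof is not None else np.minimum(np.minimum(np.arange(1,n+1),np.arange(n,0,-1)),3));s=s/s[-1]
    for k in range(n):
        d=np.round(R.inv().apply(p0+s[k]*(tp-p0)-p)*100/.05)*.05
        w=np.round(np.degrees((R.inv()*R0*Ro.from_rotvec(s[k]*rv)).as_rotvec())*5)/5
        out.append((np.round(d,2)+0,np.round(w,2)+0));p=p+R.apply(d/100);R=R*Ro.from_rotvec(np.radians(w))
        print(k+1,out[-1][0].tolist(),out[-1][1].tolist(),"->",np.round(p,4))
    return p,R
E
python3 - <<'E'
from h import *
from rig import robot
o=robot.get_obs();T=dict(np.load("top0.npz"));S=dict(np.load("scene0.npz"))
print("mill foot",onz(T,(254.7,145),0.0),"jar",onz(T,(281,131),0.0))
plan([.266,.566,.237],Ro.from_quat(o["tool_rot"]),np.array([.451,.050,.13]),tool(18.8,0),18)
E
```

```text
mill foot [0.67249621 0.06576934 0.        ] jar [ 0.71745401 -0.01089456  0.        ]
1 [-0.8, -0.8, 0.2] [0.0, 0.0, -1.0] -> [0.2698 0.5554 0.235 ]
2 [-1.6, -1.65, 0.45] [0.0, 0.0, -1.8] -> [0.2777 0.5337 0.2305]
3 [-2.3, -2.55, 0.7] [0.0, 0.0, -2.6] -> [0.2892 0.5014 0.2236]
4 [-2.15, -2.65, 0.65] [0.0, 0.0, -2.8] -> [0.3004 0.4692 0.2171]
5 [-2.05, -2.75, 0.7] [0.0, 0.0, -2.8] -> [0.312  0.4369 0.2102]
6 [-1.95, -2.8, 0.65] [0.0, 0.0, -2.8] -> [0.324  0.4049 0.2037]
7 [-1.75, -2.95, 0.7] [0.0, 0.0, -2.6] -> [0.3354 0.3725 0.1967]
8 [-1.65, -3.0, 0.65] [0.0, 0.0, -2.8] -> [0.3471 0.3404 0.1903]
9 [-1.5, -3.1, 0.7] [0.0, 0.0, -2.8] -> [0.3587 0.3079 0.1833]
10 [-1.3, -3.15, 0.65] [0.0, 0.0, -2.8] -> [0.37   0.2758 0.1769]
11 [-1.2, -3.2, 0.7] [0.0, 0.0, -2.6] -> [0.3817 0.2437 0.1699]
12 [-1.0, -3.3, 0.65] [0.0, 0.0, -2.8] -> [0.393  0.2111 0.1634]
13 [-0.9, -3.3, 0.65] [0.0, 0.0, -2.8] -> [0.4048 0.179  0.157 ]
14 [-0.7, -3.35, 0.7] [0.0, 0.0, -2.8] -> [0.4163 0.1467 0.15  ]
15 [-0.55, -3.4, 0.65] [0.0, 0.0, -2.6] -> [0.428  0.1143 0.1436]
16 [-0.4, -3.4, 0.7] [0.0, 0.0, -2.8] -> [0.4396 0.0821 0.1366]
17 [-0.15, -2.25, 0.45] [0.0, 0.0, -1.8] -> [0.4472 0.0609 0.1321]
18 [0.0, -1.15, 0.2] [0.0, 0.0, -1.0] -> [0.4508 0.0499 0.1301]
```

>>> move_arm --commands '[{"hand": 8.7,"travel": [-0.8,-0.8,0.2],"twist": [0,0,-1]},{"hand": 8.7,"travel": [-1.6,-1.65,0.45],"twist": [0,0,-1.8]},{"hand": 8.7,"travel": [-2.3,-2.55,0.7],"twist": [0,0,-2.6]},{"hand": 8.7,"travel": [-2.15,-2.65,0.65],"twist": [0,0,-2.8]},{"hand": 8.7,"travel": [-2.05,-2.75,0.7],"twist": [0,0,-2.8]}]' --force 60

```text
time: 0.52
position: [0.3119, 0.4351, 0.209]
tool_rot: [0.122, 0.993, -0.0, -0.0]
ft_force: [0.7, 0.5, 0.9]
grip_width: 0.0868
grip_force: 0.0
```

>>> move_arm --commands '[{"hand": 6,"travel": [-1.95,-2.8,0.65],"twist": [0,0,-2.8]},{"hand": 6,"travel": [-1.75,-2.95,0.7],"twist": [0,0,-2.6]},{"hand": 6,"travel": [-1.65,-3.0,0.65],"twist": [0,0,-2.8]},{"hand": 6,"travel": [-1.5,-3.1,0.7],"twist": [0,0,-2.8]},{"hand": 6,"travel": [-1.3,-3.15,0.65],"twist": [0,0,-2.8]}]'

```text
time: 0.93
position: [0.3702, 0.2738, 0.1756]
tool_rot: [0.002, 1.0, -0.0, -0.0]
ft_force: [1.3, -0.7, -0.5]
grip_width: 0.0639
grip_force: 0.0
```

>>> move_arm --commands '[{"hand": 6,"travel": [-1.2,-3.2,0.7],"twist": [0,0,-2.6]},{"hand": 6,"travel": [-1.0,-3.3,0.65],"twist": [0,0,-2.8]},{"hand": 6,"travel": [-0.9,-3.3,0.65],"twist": [0,0,-2.8]},{"hand": 6,"travel": [-0.7,-3.35,0.7],"twist": [0,0,-2.8]},{"hand": 6,"travel": [-0.55,-3.4,0.65],"twist": [0,0,-2.6]}]'

```text
time: 1.35
position: [0.4282, 0.1124, 0.1421]
tool_rot: [-0.116, 0.993, 0.0, -0.0]
ft_force: [0.6, -0.3, -0.1]
grip_width: 0.06
grip_force: 0.0
```

>>> move_arm --commands '[{"hand": 6,"travel": [-0.4,-3.4,0.7],"twist": [0,0,-2.8]},{"hand": 6,"travel": [-0.15,-2.25,0.45],"twist": [0,0,-1.8]},{"hand": 6,"travel": [0,-1.15,0.2],"twist": [0,0,-1]},{"hand": 6,"travel": [0,0,0],"twist": [0,0,0]},{"hand": 6,"travel": [0,0,0],"twist": [0,0,0]}]'

```text
time: 1.77
position: [0.4507, 0.0493, 0.1288]
tool_rot: [-0.162, 0.987, 0.0, -0.001]
ft_force: [-0.0, -0.5, 1.1]
grip_width: 0.0602
grip_force: 0.0
```

Run:
```python
from h import *
from rig import robot
o=robot.get_obs();print(o["time"],o["position"],turner_of(o),o["q"])
plan(o["position"],Ro.from_quat(o["tool_rot"]),np.array([.451,.050,.0465]),tool(18.8,0),6)
```

```text
1.7667 [0.45066571 0.04930003 0.12877532] [18.65878917  0.0512886   0.04210684] [-1.38565807e-01  4.87678896e-01  1.95586624e+00  3.98301190e-04
  6.99177018e-01 -2.03532410e+00]
1 [0.0, 0.0, 0.7] [0.0, 0.0, 0.0] -> [0.4507 0.0493 0.1218]
2 [0.0, 0.0, 1.35] [0.0, 0.0, 0.0] -> [0.4506 0.0493 0.1083]
3 [-0.05, 0.0, 2.05] [0.0, 0.0, 0.0] -> [0.4511 0.0495 0.0878]
4 [0.0, 0.05, 2.05] [0.0, 0.0, -0.2] -> [0.4509 0.05   0.0673]
5 [0.0, 0.0, 1.4] [0.0, 0.0, 0.0] -> [0.4509 0.05   0.0533]
6 [0.0, 0.0, 0.7] [0.0, 0.0, 0.0] -> [0.4509 0.05   0.0463]
```

>>> move_arm --commands '[{"hand": 6,"travel": [0,0,0.7],"twist": [0,0,0]},{"hand": 6,"travel": [0,0,1.35],"twist": [0,0,0]},{"hand": 6,"travel": [0,0,2.05],"twist": [0,0,0]},{"hand": 6,"travel": [0,0.05,2.05],"twist": [0,0,-0.2]},{"hand": 6,"travel": [0,0,1.4],"twist": [0,0,0]}]'

```text
time: 2.18
position: [0.4496, 0.0516, 0.0523]
tool_rot: [-0.166, 0.986, 0.0, -0.001]
ft_force: [-0.2, -0.1, -0.3]
grip_width: 0.0599
grip_force: 0.0
```

>>> move_arm --commands '[{"hand": 6,"travel": [0,0,0.7],"twist": [0,0,0]},{"hand": 4,"travel": [0,0,0],"twist": [0,0,0]},{"hand": 3,"travel": [0,0,0],"twist": [0,0,0]},{"hand": 2.4,"travel": [0,0,0],"twist": [0,0,0]},{"hand": 2.4,"travel": [0,0,0],"twist": [0,0,0]}]' --force 60

```text
time: 2.6
position: [0.4513, 0.0503, 0.0474]
tool_rot: [-0.165, 0.986, -0.0, 0.001]
ft_force: [0.5, 0.6, -0.0]
grip_width: 0.041
grip_force: 0.0
```

>>> move_arm --commands '[{"hand": 1.5,"travel": [0,0,0],"twist": [0,0,0]},{"hand": 1,"travel": [0,0,0],"twist": [0,0,0]},{"hand": 0,"travel": [0,0,0],"twist": [0,0,0]},{"hand": 0,"travel": [0,0,0],"twist": [0,0,0]},{"hand": 0,"travel": [0,0,0],"twist": [0,0,0]}]' --force 60

```text
time: 3.02
position: [0.4509, 0.0499, 0.0468]
tool_rot: [-0.165, 0.986, -0.0, 0.0]
ft_force: [-0.5, -1.1, 1.8]
grip_width: 0.0215
grip_force: 60.0
```

Run:
```python
from h import *
from rig import robot
o=robot.get_obs();print(o["time"],o["position"],turner_of(o),o["grip_width"],o["grip_force"],o["ft_force"],o["moment"])
p,R=plan(o["position"],Ro.from_quat(o["tool_rot"]),np.array([.451,.050,.12]),tool(18.8,0),5)
```

```text
3.0167 [0.45091696 0.04994612 0.04676506] [ 1.89894556e+01 -2.79232234e-02 -1.70573268e-02] 0.021462094935616446 59.99610872939229 [-0.51701103 -1.05144781  1.75751133] [-0.06628641 -0.04894673 -0.04613925]
1 [0.0, 0.0, -0.8] [0.0, 0.0, 0.0] -> [0.4509 0.0499 0.0548]
2 [0.0, 0.0, -1.65] [0.0, 0.0, 0.0] -> [0.4509 0.0499 0.0713]
3 [0.0, 0.0, -2.45] [0.0, 0.0, 0.2] -> [0.4509 0.05   0.0958]
4 [0.0, 0.0, -1.6] [0.0, 0.0, 0.0] -> [0.4509 0.05   0.1118]
5 [0.0, 0.0, -0.8] [0.0, 0.0, 0.0] -> [0.4509 0.05   0.1198]
```

>>> move_arm --commands '[{"hand": 0,"travel": [0,0,-0.8],"twist": [0,0,0]},{"hand": 0,"travel": [0,0,-1.65],"twist": [0,0,0]},{"hand": 0,"travel": [0,0,-2.45],"twist": [0,0,0]},{"hand": 0,"travel": [0,0,-1.6],"twist": [0,0,0]},{"hand": 0,"travel": [0,0,-0.8],"twist": [0,0,0]}]'

```text
time: 3.43
position: [0.4511, 0.0501, 0.1215]
tool_rot: [-0.165, 0.986, -0.0, 0.001]
ft_force: [-0.2, 0.4, -1.4]
grip_width: 0.0212
grip_force: 60.0
```

Run:
```python
from h import *
from rig import robot
o=robot.get_obs();print(o["time"],o["position"],turner_of(o),o["grip_width"],o["ft_force"],o["moment"])
a=np.radians(-22);X=np.array([np.cos(a),np.sin(a),0]);Y=np.array([-np.sin(a),np.cos(a),0])
sh=np.array([.5588,.318,0]);tgt=sh-.230*X-.0206*Y+[0,0,.12];print(tgt)
plan(o["position"],Ro.from_quat(o["tool_rot"]),tgt,tool(-22,0),15)
```

```text
3.4333 [0.45112273 0.05005268 0.12145339] [19.01060196 -0.10483102 -0.05580666] 0.02117639223138898 [-0.20019703  0.41017827 -1.38318043] [-0.01645242  0.16005753  0.03790856]
[0.33783082 0.38505953 0.12      ]
1 [0.0, 0.9, 0.0] [0.0, 0.0, 1.0] -> [0.4482 0.0586 0.1214]
2 [0.0, 1.8, 0.0] [0.0, 0.0, 2.2] -> [0.4426 0.0757 0.1214]
3 [0.15, 2.75, 0.0] [0.0, 0.0, 3.2] -> [0.4337 0.1017 0.1214]
4 [0.3, 2.7, 0.05] [0.0, 0.0, 3.0] -> [0.4249 0.1274 0.1209]
5 [0.4, 2.7, 0.0] [0.0, 0.0, 3.2] -> [0.4164 0.1534 0.1208]
6 [0.6, 2.65, 0.0] [0.0, 0.0, 3.2] -> [0.4075 0.179  0.1208]
7 [0.7, 2.6, 0.0] [0.0, 0.0, 3.2] -> [0.3991 0.2046 0.1208]
8 [0.9, 2.6, 0.0] [0.0, 0.0, 3.0] -> [0.39   0.2306 0.1208]
9 [1.0, 2.5, 0.0] [0.0, 0.0, 3.2] -> [0.3814 0.2561 0.1207]
10 [1.15, 2.5, 0.05] [0.0, 0.0, 3.2] -> [0.3726 0.2822 0.1202]
11 [1.25, 2.4, 0.0] [0.0, 0.0, 3.2] -> [0.3642 0.3079 0.1202]
12 [1.45, 2.3, 0.0] [0.0, 0.2, 3.2] -> [0.3551 0.3335 0.1202]
13 [1.5, 2.25, 0.0] [0.0, 0.0, 3.0] -> [0.3468 0.3592 0.1202]
14 [1.15, 1.45, 0.0] [0.0, 0.0, 2.2] -> [0.3405 0.3767 0.1202]
15 [0.55, 0.7, 0.0] [0.0, 0.0, 1.0] -> [0.3379 0.3852 0.1202]
```

>>> move_arm --commands '[{"hand": 0,"travel": [0,0.9,0],"twist": [0,0,1]},{"hand": 0,"travel": [0,1.8,0],"twist": [0,0,2.2]},{"hand": 0,"travel": [0.15,2.75,0],"twist": [0,0,3.2]},{"hand": 0,"travel": [0.3,2.7,0.05],"twist": [0,0,3]},{"hand": 0,"travel": [0.4,2.7,0],"twist": [0,0,3.2]}]'

```text
time: 3.85
position: [0.4148, 0.1541, 0.1188]
tool_rot: [-0.054, 0.999, -0.0, -0.001]
ft_force: [0.5, 0.1, -2.3]
grip_width: 0.0213
grip_force: 60.0
```

>>> move_arm --commands '[{"hand": 0,"travel": [0.6,2.65,0],"twist": [0,0,3.2]},{"hand": 0,"travel": [0.7,2.6,0],"twist": [0,0,3.2]},{"hand": 0,"travel": [0.9,2.6,0],"twist": [0,0,3]},{"hand": 0,"travel": [1,2.5,0],"twist": [0,0,3.2]},{"hand": 0,"travel": [1.15,2.5,0.05],"twist": [0,0,3.2]}]'

```text
time: 4.27
position: [0.371, 0.2831, 0.1183]
tool_rot: [0.083, 0.997, -0.0, -0.001]
ft_force: [0.4, -0.1, -1.5]
grip_width: 0.0215
grip_force: 60.0
```

>>> move_arm --commands '[{"hand": 0,"travel": [1.25,2.4,0],"twist": [0,0,3.2]},{"hand": 0,"travel": [1.45,2.3,0],"twist": [0,0,3.2]},{"hand": 0,"travel": [1.5,2.25,0],"twist": [0,0,3]},{"hand": 0,"travel": [1.15,1.45,0],"twist": [0,0,2.2]},{"hand": 0,"travel": [0.55,0.7,0],"twist": [0,0,1]}]'

```text
time: 4.68
position: [0.3361, 0.3872, 0.1182]
tool_rot: [0.191, 0.982, 0.0, -0.0]
ft_force: [0.9, -0.5, -2.8]
grip_width: 0.021
grip_force: 60.0
```

Run:
```python
from h import *
from rig import robot
for n in("scene","top"):
    c=robot.camera(n);np.savez(f"{n}1.npz",**c)
    f=c["frame"];x,y,w,h={"scene":(150,180,190,150),"top":(90,110,190,150)}[n]
    cv2.imwrite(f"pics/{n}1.png",cv2.resize(f[y:y+h,x:x+w,::-1],(w*4,h*4),interpolation=cv2.INTER_CUBIC))
o=robot.get_obs();print(o["time"],o["position"],turner_of(o),o["grip_width"],o["q"])
p=o["position"];R=Ro.from_quat(o["tool_rot"])*Ro.from_matrix(M.T)
for c in((50,42,2),(50,-42,2),(-50,-42,2),(-50,42,2)):
    X=p+R.apply((np.array(c)-[-135,0,46.8])/1000)
    print(X.round(4),[(proj(dict(np.load(f"{n}1.npz")),X)-[q]).round(1)*4 for n,q in(("top",(90,110)),("scene",(150,180)))])
```

```text
4.7833 [0.33656556 0.38637245 0.11823771] [-2.18399611e+01  3.07457306e-02 -1.40620448e-02] 0.021461986228883678 [ 6.35637816e-01  5.61079399e-01  1.81957752e+00  4.74295977e-04
  7.61426814e-01 -5.54322747e-01]
[0.5239 0.3565 0.0733] [array([[214.8, 309.2]]), array([[305.6, 449.2]])]
[0.4926 0.2786 0.0733] [array([[327.6, 357.6]]), array([[391.2, 336.4]])]
[0.3998 0.3158 0.0734] [array([[260.4, 496.8]]), array([[543.2, 423.2]])]
[0.4311 0.3937 0.0734] [array([[146. , 446.4]]), array([[462.4, 546.8]])]
```

View pics/top1.png

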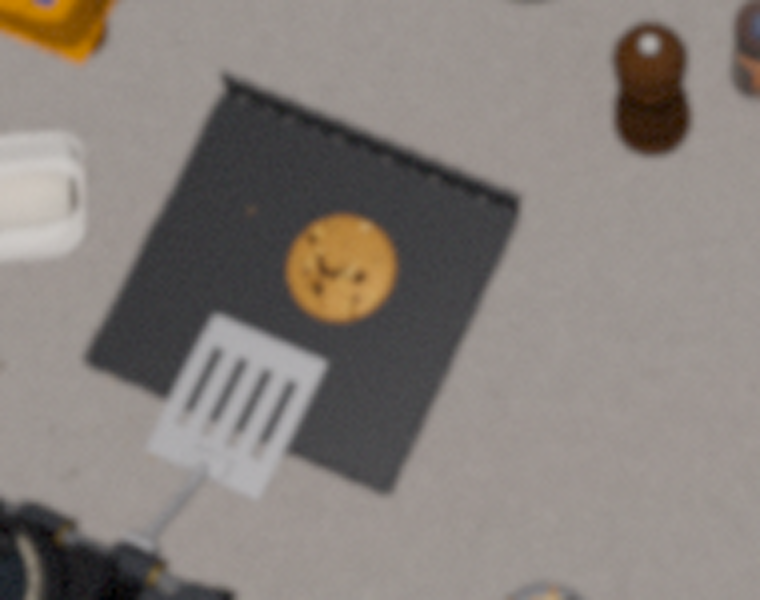

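The top crop shows the held blade at corners (213,312), (328,358), (262,497) and (149,447). That is within 1 px of the prediction and lined up with the biscuit at (342,268). I lower it with a slight nose-down pitch.

>>> move_arm --commands '[{"hand": 0,"travel": [0,0,0.6],"twist": [0,0.5,0]},{"hand": 0,"travel": [0,0,1.2],"twist": [0,0.5,0]},{"hand": 0,"travel": [0,0,1.7],"twist": [0,0.5,0]},{"hand": 0,"travel": [0,0,1.3],"twist": [0,0.5,0]},{"hand": 0,"travel": [0,0,0.6],"twist": [0,0.5,0]}]'

```text
time: 5.2
position: [0.3359, 0.3838, 0.0621]
tool_rot: [0.192, 0.981, 0.003, -0.023]
ft_force: [0.1, -1.0, -1.5]
grip_width: 0.0215
grip_force: 60.0
```

>>> move_arm --commands '[{"hand": 0,"travel": [0,0,0.2],"twist": [0,0,0]},{"hand": 0,"travel": [0,0,0.1],"twist": [0,0,0]},{"hand": 0,"travel": [0,0,0],"twist": [0,0,0]}]'

```text
time: 5.45
position: [0.3368, 0.3854, 0.0614]
tool_rot: [0.191, 0.981, 0.004, -0.021]
ft_force: [0.2, 0.7, -1.2]
grip_width: 0.0216
grip_force: 60.0
```

```bash
cat > st.py <<'E'
from h import *
from rig import robot
np.set_printoptions(precision=4,suppress=True)
o=robot.get_obs();p=o["position"];R=Ro.from_quat(o["tool_rot"])*Ro.from_matrix(M.T)
E_=p+R.apply(np.array([50+135,0,-46.8])/1000);B_=p+R.apply(np.array([-50+135,0,-46.8])/1000)
print("t",o["time"],"tcp",p,"ypr",turner_of(o),"grip",o["grip_width"],"F",o["ft_force"],"M",o["moment"])
a=np.radians(-22);A=np.array([[np.cos(a),np.sin(a)],[-np.sin(a),np.cos(a)]]);print("edge",E_,"back",B_,"edge in sheet mm",A@(E_[:2]-[.5588,.318])*1000)
b=np.radians(-13.2);A=np.array([[np.cos(b),np.sin(b)],[-np.sin(b),np.cos(b)]]);print("edge in plate mm",A@(E_[:2]-[.5655,-.230])*1000)
E
python3 st.py
```

```text
t 5.45 tcp [0.3368 0.3854 0.0614] ypr [-22.0235   2.5064  -0.0125] grip 0.021632958561165767 F [ 0.2495  0.73   -1.2134] M [0.0791 0.1587 0.0412]
edge [0.5062 0.3169 0.0066] back [0.4136 0.3543 0.0109] edge in sheet mm [-48.328  -20.7378]
edge in plate mm [-182.591   518.8912]
```

>>> move_arm --commands '[{"hand": 0,"travel": [0,0,0.15],"twist": [0,0,0]},{"hand": 0,"travel": [0,0,0.15],"twist": [0,0,0]},{"hand": 0,"travel": [0,0,0],"twist": [0,0,0]}]'

```text
time: 5.7
position: [0.3367, 0.3859, 0.0589]
tool_rot: [0.191, 0.981, 0.005, -0.021]
ft_force: [-0.3, -1.2, -1.4]
grip_width: 0.0209
grip_force: 60.0
```

>>> move_arm --commands '[{"hand": 0,"travel": [0,0,0.1],"twist": [0,0,0]},{"hand": 0,"travel": [0,0,0],"twist": [0,0,0]}]'

```text
time: 5.87
position: [0.3365, 0.3859, 0.0578]
tool_rot: [0.191, 0.981, 0.004, -0.021]
ft_force: [0.0, 0.4, -0.3]
grip_width: 0.0213
grip_force: 60.0
```

>>> move_arm --commands '[{"hand": 0,"travel": [0,0,0.1],"twist": [0,0,0]},{"hand": 0,"travel": [0,0,0],"twist": [0,0,0]}]'

```text
time: 6.03
position: [0.3365, 0.3859, 0.0567]
tool_rot: [0.191, 0.981, 0.004, -0.021]
ft_force: [-0.4, -0.0, -0.0]
grip_width: 0.0212
grip_force: 60.0
```

```bash
python3 st.py
```

```text
t 6.0333 tcp [0.3365 0.3859 0.0567] ypr [-21.9782   2.4783   0.0291] grip 0.021238207658713395 F [-0.4277 -0.0021 -0.0089] M [ 0.0421 -0.0282  0.0275]
edge [0.506  0.3175 0.002 ] back [0.4133 0.3549 0.0063] edge in sheet mm [-48.7839 -20.244 ]
edge in plate mm [-182.9659  519.4488]
```

>>> move_arm --commands '[{"hand": 0,"travel": [0,0,0.1],"twist": [0,0,0]},{"hand": 0,"travel": [-0.5,0,0],"twist": [0,0,0]},{"hand": 0,"travel": [-1,0,-0.05],"twist": [0,0,0]},{"hand": 0,"travel": [-1,0,-0.05],"twist": [0,0,0]},{"hand": 0,"travel": [-1,0,-0.05],"twist": [0,0,0]}]'

```text
time: 6.45
position: [0.3702, 0.3723, 0.0557]
tool_rot: [0.191, 0.981, 0.004, -0.021]
ft_force: [-2.1, 0.8, 1.0]
grip_width: 0.0213
grip_force: 60.0
```

>>> move_arm --commands '[{"hand": 0,"travel": [-1,0,-0.05],"twist": [0,0,0]},{"hand": 0,"travel": [-0.5,0,0],"twist": [0,0,0]},{"hand": 0,"travel": [0,0,0],"twist": [0,0,0]}]'

```text
time: 6.7
position: [0.3854, 0.3665, 0.0554]
tool_rot: [0.192, 0.981, 0.005, -0.02]
ft_force: [1.4, -0.1, 0.8]
grip_width: 0.0215
grip_force: 60.0
```

```bash
python3 st.py
```

```text
t 6.7 tcp [0.3854 0.3665 0.0554] ypr [-22.0967   2.3797   0.0944] grip 0.021528243842276237 F [ 1.4407 -0.1099  0.804 ] M [-0.2298 -0.3837 -0.0056]
edge [0.5548 0.2978 0.001 ] back [0.4623 0.3354 0.0051] edge in sheet mm [  3.9021 -20.2131]
edge in plate mm [-130.8954  511.4191]
```

>>> move_arm --commands '[{"hand": 0,"travel": [-0.6,0,0],"twist": [0,0,0]},{"hand": 0,"travel": [-0.8,0,-0.05],"twist": [0,0,0]},{"hand": 0,"travel": [-0.8,0,-0.05],"twist": [0,0,0]},{"hand": 0,"travel": [-0.8,0,0],"twist": [0,0,0]},{"hand": 0,"travel": [-0.5,0,-0.05],"twist": [0,0,0]}]'

```text
time: 7.12
position: [0.4164, 0.3536, 0.0554]
tool_rot: [0.191, 0.981, 0.004, -0.021]
ft_force: [-1.7, 0.6, 1.5]
grip_width: 0.0217
grip_force: 60.0
```

>>> move_arm --commands '[{"hand": 0,"travel": [-0.8,0,0],"twist": [0,0,0]},{"hand": 0,"travel": [-0.8,0,-0.05],"twist": [0,0,0]},{"hand": 0,"travel": [-0.8,0,-0.05],"twist": [0,0,0]},{"hand": 0,"travel": [-0.8,0,0],"twist": [0,0,0]},{"hand": 0,"travel": [-0.5,0,-0.05],"twist": [0,0,0]}]'

```text
time: 7.53
position: [0.4509, 0.3396, 0.0552]
tool_rot: [0.191, 0.981, 0.004, -0.021]
ft_force: [-1.6, 1.0, 1.8]
grip_width: 0.0209
grip_force: 60.0
```

```bash
cat >> st.py <<'E'
import sys
if len(sys.argv)>1:
    k=sys.argv[1];f=[]
    for n,b in (("top",eval(sys.argv[2])),("scene",eval(sys.argv[3]))):
        c=robot.camera(n);np.savez(f"{n}{k}.npz",**c);x,y,w,h=b
        f.append(cv2.resize(c["frame"][y:y+h,x:x+w,::-1],(400,400*h//w),interpolation=cv2.INTER_CUBIC))
    H=max(i.shape[0] for i in f);f=[cv2.copyMakeBorder(i,0,H-i.shape[0],0,0,0) for i in f]
    cv2.imwrite(f"pics/{k}.png",np.hstack(f))
E
python3 st.py scoop "(110,120,130,110)" "(140,210,140,115)"
```

```text
t 7.5333 tcp [0.4509 0.3396 0.0552] ypr [-22.0332   2.4699   0.0244] grip 0.02088692264499555 F [-1.6089  1.0129  1.8196] M [ 0.0032 -0.0397 -0.0079]
edge [0.6203 0.271  0.0005] back [0.5277 0.3085 0.0048] edge in sheet mm [ 74.634  -20.4897]
edge in plate mm [-61.0384 500.3249]
```

View pics/scoop.png

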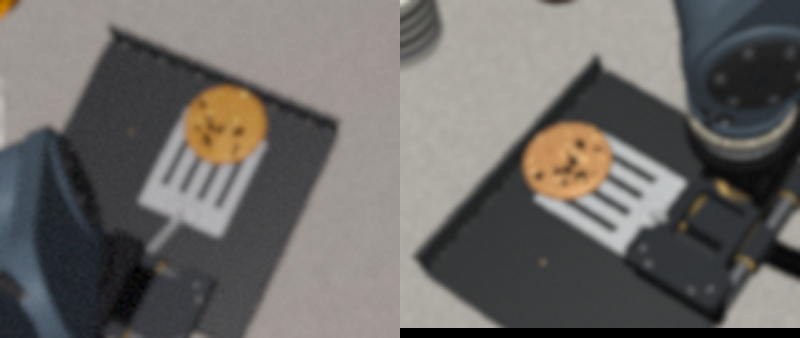

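The biscuit, at (228,124) in the left half, is stopped at the lip and the blade is already well under it. I push on about 3 cm.

>>> move_arm --commands '[{"hand": 0,"travel": [-0.5,0,0],"twist": [0,0,0]},{"hand": 0,"travel": [-0.6,0,-0.05],"twist": [0,0,0]},{"hand": 0,"travel": [-0.6,0,0],"twist": [0,0,0]},{"hand": 0,"travel": [-0.6,0,-0.05],"twist": [0,0,0]},{"hand": 0,"travel": [-0.5,0,0],"twist": [0,0,0]}]'

```text
time: 8.05
position: [0.4762, 0.3293, 0.0551]
tool_rot: [0.191, 0.981, 0.004, -0.021]
ft_force: [-1.3, 0.5, 1.9]
grip_width: 0.0213
grip_force: 60.0
```

>>> move_arm --commands '[{"hand": 0,"travel": [0,0,0],"twist": [0,0,0]}]'

```text
time: 8.13
position: [0.4774, 0.3292, 0.0551]
tool_rot: [0.191, 0.981, 0.005, -0.02]
ft_force: [0.5, -0.5, 0.4]
grip_width: 0.0217
grip_force: 60.0
```

```bash
python3 st.py scoop2 "(110,120,130,110)" "(140,210,140,115)"
python3 - <<'E'
from h import *
for n in("top","scene"):
    c=dict(np.load(f"{n}scoop2.npz"));hsv=cv2.cvtColor(c["frame"],cv2.COLOR_RGB2HSV).astype(int)
    m=cv2.morphologyEx(((hsv[...,0]>5)&(hsv[...,0]<22)&(hsv[...,1]>90)&(hsv[...,2]>100)).astype(np.uint8),cv2.MORPH_CLOSE,np.ones((5,5)))
    for b in blobs(m,300)[0]:
        P=onz(c,b[0],.014);a=np.radians(-22);print(n,b[:2],P,np.array([[np.cos(a),np.sin(a)],[-np.sin(a),np.cos(a)]])@(P[:2]-[.5588,.318]))
E
```

```text
t 8.1333 tcp [0.4774 0.3292 0.0551] ypr [-22.0312   2.3842   0.0646] grip 0.021666436253771394 F [ 0.479  -0.4748  0.4024] M [-0.348  -0.4574 -0.0232]
edge [0.647  0.2606 0.0006] back [0.5543 0.2981 0.0048] edge in sheet mm [103.2438 -20.1907]
edge in plate mm [-32.7197 496.2434]
top ((np.float64(105.9), np.float64(96.5)), 1792) [0.81023019 0.51399101 0.014     ] [0.15970249 0.2759071 ]
top ((np.float64(182.7), np.float64(159.7)), 532) [0.6193457 0.2712469 0.014    ] [ 0.07365102 -0.0206679 ]
top ((np.float64(61.7), np.float64(156.8)), 520) [0.62069039 0.62167027 0.014     ] [-0.05637311  0.30474272]
top ((np.float64(342.8), np.float64(167.6)), 445) [ 0.60554874 -0.18844923  0.014     ] [ 0.2330639  -0.45205917]
top ((np.float64(375.8), np.float64(175.7)), 481) [ 0.58371214 -0.28170011  0.014     ] [ 0.24774975 -0.54670001]
top ((np.float64(165.8), np.float64(309.8)), 3388) [0.20545831 0.28867189 0.014     ] [-0.31662621 -0.15955667]
top ((np.float64(44.3), np.float64(319.3)), 300) [0.17399025 0.60872602 0.014     ] [-0.46569727  0.1254042 ]
scene ((np.float64(198.0), np.float64(265.8)), 648) [0.61919623 0.27233692 0.014     ] [ 0.0731041  -0.01971324]
scene ((np.float64(81.4), np.float64(339.8)), 3484) [0.81032403 0.49579713 0.014     ] [0.16660504 0.25907319]
scene ((np.float64(357.3), np.float64(378.2)), 616) [0.23136766 0.45726777 0.014     ] [-0.35576061  0.00646851]
```

The biscuit now rests on the blade, its centre 30 mm behind the edge. Next I lift nose-up to above mill height.

```bash
cat >> h.py <<'E'
def edgeplan(o,e1,psi1,pit1,n,prof=None):
    """rows moving the blade's front edge to e1 with heading/pitch interpolated (TCP at turner x -135, z 46.8 mm)"""
    p=np.array(o["position"]);R=Ro.from_quat(o["tool_rot"]);L=np.array([.185,0,-.0468])
    psi0,pit0,_=turner_of(o);e0=p+(R*Ro.from_matrix(M.T)).apply(L)
    s=np.cumsum(prof if prof is not None else np.minimum(np.minimum(np.arange(1,n+1),np.arange(n,0,-1)),3));s=s/s[-1]
    for k in range(n):
        tR=tool(psi0+s[k]*(psi1-psi0),pit0+s[k]*(pit1-pit0));tp=e0+s[k]*(e1-e0)-(tR*Ro.from_matrix(M.T)).apply(L)
        d=np.round(R.inv().apply(tp-p)*100/.05)*.05;w=np.round(np.degrees((R.inv()*tR).as_rotvec())*5)/5
        p=p+R.apply(d/100);R=R*Ro.from_rotvec(np.radians(w));print(k+1,(np.round(d,2)+0).tolist(),(np.round(w,2)+0).tolist(),"->",np.round(p,4))
E
python3 - <<'E'
from h import *
from rig import robot
o=robot.get_obs()
plan(o["position"],Ro.from_quat(o["tool_rot"]),np.array([.470,.332,.215]),tool(-22,-3),12)
E
```

```text
1 [0.05, 0.0, -0.55] [0.0, -0.2, 0.0] -> [0.4766 0.3294 0.0606]
2 [0.1, 0.0, -1.05] [0.0, -0.4, 0.0] -> [0.4761 0.3296 0.0711]
3 [0.1, 0.0, -1.6] [0.0, -0.4, 0.0] -> [0.4756 0.3298 0.0871]
4 [0.1, 0.0, -1.6] [0.0, -0.6, 0.0] -> [0.475  0.33   0.1031]
5 [0.1, 0.0, -1.6] [0.0, -0.6, 0.0] -> [0.4743 0.3303 0.1192]
6 [0.1, 0.0, -1.6] [0.0, -0.4, 0.0] -> [0.4734 0.3306 0.1352]
7 [0.05, 0.0, -1.6] [0.0, -0.6, 0.0] -> [0.4729 0.3308 0.1512]
8 [0.05, 0.0, -1.6] [0.0, -0.6, 0.0] -> [0.4722 0.331  0.1672]
9 [0.05, 0.0, -1.6] [0.0, -0.6, 0.0] -> [0.4714 0.3314 0.1831]
10 [0.0, 0.0, -1.6] [0.0, -0.4, 0.0] -> [0.4708 0.3316 0.1991]
11 [0.05, 0.0, -1.05] [0.0, -0.4, 0.0] -> [0.47   0.3319 0.2096]
12 [-0.05, 0.0, -0.55] [0.0, -0.2, 0.0] -> [0.4702 0.3318 0.2151]
```

>>> move_arm --commands '[{"hand": 0,"travel": [0,0,-0.3],"twist": [0,-0.8,0]},{"hand": 0,"travel": [0,0,-0.6],"twist": [0,-1.2,0]},{"hand": 0,"travel": [0,0,-0.8],"twist": [0,-1.2,0]},{"hand": 0,"travel": [0,0,-1],"twist": [0,-1.2,0]},{"hand": 0,"travel": [0,0,-1.2],"twist": [0,-1,0]}]'

```text
time: 8.65
position: [0.4742, 0.3295, 0.0946]
tool_rot: [0.191, 0.981, -0.006, 0.025]
ft_force: [0.2, 0.3, -1.7]
grip_width: 0.0214
grip_force: 60.0
```

>>> move_arm --commands '[{"hand": 0,"travel": [0,0,-1.4],"twist": [0,0,0]},{"hand": 0,"travel": [0,0,-1.6],"twist": [0,0,0]},{"hand": 0,"travel": [0,0,-1.8],"twist": [0,0,0]},{"hand": 0,"travel": [0,0,-1.8],"twist": [0,0,0]},{"hand": 0,"travel": [0,0,-1.8],"twist": [0,0,0]}]'

```text
time: 9.07
position: [0.4707, 0.3313, 0.1799]
tool_rot: [0.191, 0.981, -0.005, 0.025]
ft_force: [0.3, -0.1, -2.4]
grip_width: 0.0212
grip_force: 60.0
```

>>> move_arm --commands '[{"hand": 0,"travel": [0,0,-1.6],"twist": [0,0,0]},{"hand": 0,"travel": [0,0,-1.2],"twist": [0,0,0]},{"hand": 0,"travel": [0,0,-0.7],"twist": [0,0,0]},{"hand": 0,"travel": [0,0,-0.3],"twist": [0,0,0]},{"hand": 0,"travel": [0,0,0],"twist": [0,0,0]}]'

```text
time: 9.48
position: [0.4695, 0.3321, 0.2169]
tool_rot: [0.191, 0.981, -0.004, 0.026]
ft_force: [0.1, -0.5, -2.1]
grip_width: 0.0211
grip_force: 60.0
```

```bash
python3 st.py lift "(110,120,150,130)" "(100,150,190,160)"
python3 - <<'E'
from h import *
from rig import robot
o=robot.get_obs()
b=np.radians(-13.2);X=np.array([np.cos(b),np.sin(b),0]);Y=np.array([-np.sin(b),np.cos(b),0])
e=np.array([.5655,-.230,0])-.057*X-.011*Y+[0,0,.13]
R=tool(-95,0);t=e-(R*Ro.from_matrix(M.T)).apply([.185,0,-.0468]);print("edge",e,"tcp",t)
n=25;prof=np.minimum(np.minimum(np.arange(1,n+1),np.arange(n,0,-1)),5)
plan(o["position"],Ro.from_quat(o["tool_rot"]),t,R,n,prof)
E
```

```text
t 9.4833 tcp [0.4695 0.3321 0.2169] ypr [-21.9808  -2.977    0.0641] grip 0.021131895753323953 F [ 0.0647 -0.4754 -2.0796] M [0.1093 0.2316 0.0466]
edge [0.6431 0.2621 0.1798] back [0.5505 0.2995 0.1746] edge in sheet mm [ 99.1168 -20.2455]
edge in plate mm [-36.8065 496.8206]
edge [ 0.50749414 -0.22769337  0.13      ] tcp [ 0.52361796 -0.04339735  0.1768    ]
1 [-0.2, -0.3, 0.05] [0.0, 0.0, 0.6] -> [0.4698 0.3281 0.215 ]
2 [-0.35, -0.65, 0.1] [0.0, 0.0, 1.4] -> [0.4706 0.3208 0.2142]
3 [-0.55, -0.9, 0.15] [0.2, 0.2, 2.2] -> [0.472  0.3103 0.213 ]
4 [-0.85, -1.2, 0.15] [0.0, 0.0, 2.8] -> [0.4744 0.2957 0.2119]
5 [-1.05, -1.4, 0.25] [0.0, 0.2, 3.4] -> [0.4769 0.2783 0.2098]
6 [-1.2, -1.4, 0.2] [0.2, 0.0, 3.6] -> [0.4796 0.2601 0.2083]
7 [-1.25, -1.3, 0.25] [0.0, 0.2, 3.4] -> [0.4821 0.2421 0.2063]
8 [-1.3, -1.2, 0.25] [0.2, 0.2, 3.4] -> [0.4846 0.2246 0.2042]
9 [-1.4, -1.15, 0.2] [0.0, 0.0, 3.6] -> [0.4871 0.2066 0.2027]
10 [-1.45, -1.05, 0.25] [0.0, 0.2, 3.4] -> [0.4896 0.1888 0.2006]
11 [-1.55, -0.95, 0.2] [0.2, 0.0, 3.4] -> [0.4924 0.1708 0.199 ]
12 [-1.55, -0.85, 0.25] [0.0, 0.2, 
[... 179 characters left out ...]
2] [0.2, 0.2, 3.4] -> [0.5027 0.0994 0.1914]
16 [-1.75, -0.45, 0.2] [0.0, 0.0, 3.4] -> [0.5054 0.0814 0.1897]
17 [-1.75, -0.35, 0.2] [0.0, 0.2, 3.6] -> [0.5079 0.0638 0.188 ]
18 [-1.8, -0.2, 0.2] [0.2, 0.2, 3.4] -> [0.5109 0.0459 0.1862]
19 [-1.8, -0.15, 0.25] [0.0, 0.0, 3.4] -> [0.5133 0.0279 0.1839]
20 [-1.8, -0.05, 0.2] [0.2, 0.2, 3.6] -> [0.5156 0.0101 0.1821]
21 [-1.8, 0.1, 0.15] [0.0, 0.0, 3.4] -> [ 0.5183 -0.0078  0.1807]
22 [-1.45, 0.15, 0.2] [0.0, 0.2, 2.8] -> [ 0.5203 -0.0222  0.1788]
23 [-1.05, 0.2, 0.1] [0.2, 0.0, 2.2] -> [ 0.5222 -0.0327  0.1778]
24 [-0.7, 0.15, 0.05] [0.0, 0.0, 1.2] -> [ 0.5233 -0.0398  0.1773]
25 [-0.35, 0.05, 0.05] [0.0, 0.2, 0.8] -> [ 0.5235 -0.0433  0.1768]
```

View pics/lift.png

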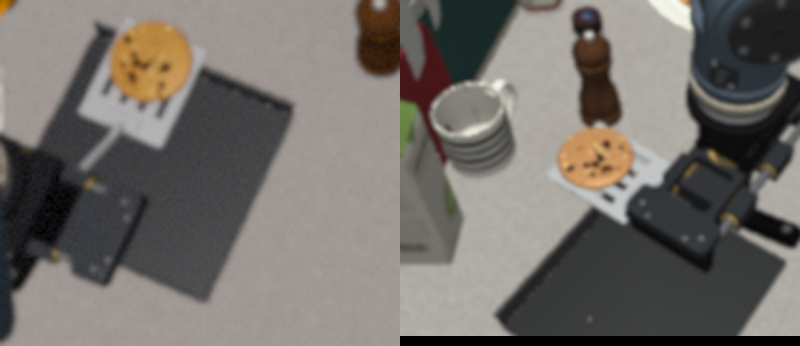

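The biscuit sits on the blade at (150,62), with no slip. The straight swing would pass too close to the mill, so I go via a retracted midpoint.

Run:
```python
from h import *
from rig import robot
o=robot.get_obs()
pr=lambda n:np.minimum(np.minimum(np.arange(1,n+1),np.arange(n,0,-1)),5)
p,R=plan(o["position"],Ro.from_quat(o["tool_rot"]),np.array([.425,.17,.217]),tool(-50,-2),15,pr(15))
print();plan(p,R,np.array([.5236,-.0434,.1768]),tool(-95,0),20,pr(20))
```

```text
1 [-0.05, -0.3, 0.0] [0.0, 0.0, 0.6] -> [0.4684 0.3287 0.2154]
2 [-0.05, -0.6, 0.0] [0.0, 0.0, 1.0] -> [0.4665 0.323  0.2155]
3 [-0.15, -0.9, 0.0] [0.2, 0.0, 1.4] -> [0.4643 0.3141 0.2155]
4 [-0.2, -1.2, 0.0] [0.0, 0.2, 2.0] -> [0.461  0.3024 0.2157]
5 [-0.3, -1.5, 0.0] [0.2, 0.0, 2.6] -> [0.4569 0.2877 0.2158]
6 [-0.4, -1.5, 0.0] [0.0, 0.2, 2.6] -> [0.453  0.2727 0.216 ]
7 [-0.45, -1.45, 0.0] [0.2, 0.0, 2.6] -> [0.449  0.258  0.2162]
8 [-0.5, -1.4, 0.0] [0.0, 0.0, 2.4] -> [0.4452 0.2436 0.2164]
9 [-0.55, -1.45, 0.0] [0.2, 0.2, 2.6] -> [0.4408 0.2288 0.2167]
10 [-0.65, -1.35, 0.05] [0.0, 0.0, 2.6] -> [0.4371 0.2142 0.2164]
11 [-0.7, -1.35, 0.0] [0.2, 0.2, 2.4] -> [0.4332 0.1996 0.2167]
12 [-0.6, -1.1, 0.0] [0.0, 0.0, 2.2] -> [0.4297 0.1875 0.2169]
13 [-0.5, -0.75, 0.0] [0.0, 0.0, 1.4] -> [0.4276 0.1788 0.2171]
14 [-0.3, -0.5, 0.0] [0.2, 0.0, 1.0] -> [0.4258 0.1732 0.2172]
15 [-0.2, -0.25, 0.05] [0.0, 0.0, 0.6] -> [0.4253 0.17   0.2168]

1 [-0.3, -0.1, 0.05] [0.0, 0.0, 0.6] -> [0.4264 0.1671 0.2164]
2 [-0.55, -0.15, 0.15] [0.0, 0.0, 1.0] -> [0.4288 0.1618 0.2151]
3 [-0.85, -0.2, 0.15]
[... 443 characters left out ...]
3] [0.0, 0.2, 2.8] -> [0.4742 0.0634 0.1966]
11 [-1.45, 0.2, 0.25] [0.0, 0.2, 2.8] -> [0.4805 0.0502 0.1943]
12 [-1.45, 0.25, 0.3] [0.0, 0.0, 3.0] -> [0.4867 0.0367 0.1915]
13 [-1.45, 0.35, 0.25] [0.2, 0.2, 2.8] -> [0.4931 0.0232 0.1893]
14 [-1.4, 0.4, 0.25] [0.0, 0.0, 2.8] -> [0.4992 0.01   0.1869]
15 [-1.4, 0.45, 0.3] [0.0, 0.2, 2.8] -> [ 0.5052 -0.0035  0.1841]
16 [-1.35, 0.55, 0.25] [0.0, 0.2, 2.8] -> [ 0.5115 -0.0166  0.1817]
17 [-1.1, 0.45, 0.2] [0.0, 0.0, 2.2] -> [ 0.5161 -0.0276  0.1797]
18 [-0.75, 0.4, 0.15] [0.2, 0.0, 1.6] -> [ 0.5199 -0.0352  0.1783]
19 [-0.55, 0.3, 0.1] [0.0, 0.2, 1.2] -> [ 0.5226 -0.0409  0.1773]
20 [-0.25, 0.1, 0.05] [0.0, 0.0, 0.6] -> [ 0.5234 -0.0434  0.1768]
```

>>> move_arm --commands '[{"hand": 0,"travel": [-0.05,-0.3,0],"twist": [0,0,0.6]},{"hand": 0,"travel": [-0.05,-0.6,0],"twist": [0,0,1]},{"hand": 0,"travel": [-0.15,-0.9,0],"twist": [0.2,0,1.4]},{"hand": 0,"travel": [-0.2,-1.2,0],"twist": [0,0.2,2]},{"hand": 0,"travel": [-0.3,-1.5,0],"twist": [0.2,0,2.6]}]'

```text
time: 10.0
position: [0.4572, 0.2868, 0.2158]
tool_rot: [0.257, 0.966, -0.006, 0.022]
ft_force: [0.1, -0.1, -2.9]
grip_width: 0.0214
grip_force: 60.0
```

>>> move_arm --commands '[{"hand": 0,"travel": [-0.4,-1.5,0],"twist": [0,0.2,2.6]},{"hand": 0,"travel": [-0.45,-1.45,0],"twist": [0.2,0,2.6]},{"hand": 0,"travel": [-0.5,-1.4,0],"twist": [0,0,2.4]},{"hand": 0,"travel": [-0.55,-1.45,0],"twist": [0.2,0.2,2.6]},{"hand": 0,"travel": [-0.65,-1.35,0.05],"twist": [0,0,2.6]}]'

```text
time: 10.42
position: [0.4371, 0.2127, 0.2168]
tool_rot: [0.364, 0.931, -0.006, 0.019]
ft_force: [1.8, -0.1, -2.4]
grip_width: 0.0213
grip_force: 60.0
```

>>> move_arm --commands '[{"hand": 0,"travel": [-0.7,-1.35,0],"twist": [0.2,0.2,2.4]},{"hand": 0,"travel": [-0.6,-1.1,0],"twist": [0,0,2.2]},{"hand": 0,"travel": [-0.5,-0.75,0],"twist": [0,0,1.4]},{"hand": 0,"travel": [-0.3,-0.5,0],"twist": [0.2,0,1]},{"hand": 0,"travel": [-0.2,-0.25,0.05],"twist": [0,0,0.6]}]'

```text
time: 10.83
position: [0.4258, 0.1694, 0.2172]
tool_rot: [0.424, 0.906, -0.008, 0.017]
ft_force: [0.4, -0.3, -1.6]
grip_width: 0.0212
grip_force: 60.0
```

>>> move_arm --commands '[{"hand": 0,"travel": [-0.3,-0.1,0.05],"twist": [0,0,0.6]},{"hand": 0,"travel": [-0.55,-0.15,0.15],"twist": [0,0,1]},{"hand": 0,"travel": [-0.85,-0.2,0.15],"twist": [0,0.2,1.8]},{"hand": 0,"travel": [-1.15,-0.25,0.25],"twist": [0,0,2.2]},{"hand": 0,"travel": [-1.45,-0.2,0.3],"twist": [0.2,0.2,2.8]}]'

```text
time: 11.25
position: [0.4449, 0.13, 0.2094]
tool_rot: [0.489, 0.872, -0.006, 0.013]
ft_force: [0.0, 0.5, -2.6]
grip_width: 0.0209
grip_force: 60.0
```

>>> move_arm --commands '[{"hand": 0,"travel": [-1.45,-0.2,0.3],"twist": [0,0,2.8]},{"hand": 0,"travel": [-1.45,-0.1,0.3],"twist": [0,0.2,2.8]},{"hand": 0,"travel": [-1.45,-0.05,0.25],"twist": [0,0.2,2.8]},{"hand": 0,"travel": [-1.45,0.05,0.3],"twist": [0.2,0,2.8]},{"hand": 0,"travel": [-1.45,0.1,0.3],"twist": [0,0.2,2.8]}]'

```text
time: 11.67
position: [0.4759, 0.0626, 0.1966]
tool_rot: [0.592, 0.806, -0.004, 0.008]
ft_force: [0.7, 0.6, -1.9]
grip_width: 0.0215
grip_force: 60.0
```

>>> move_arm --commands '[{"hand": 0,"travel": [-1.45,0.2,0.25],"twist": [0,0.2,2.8]},{"hand": 0,"travel": [-1.45,0.25,0.3],"twist": [0,0,3]},{"hand": 0,"travel": [-1.45,0.35,0.25],"twist": [0.2,0.2,2.8]},{"hand": 0,"travel": [-1.4,0.4,0.25],"twist": [0,0,2.8]},{"hand": 0,"travel": [-1.4,0.45,0.3],"twist": [0,0.2,2.8]}]'

```text
time: 12.08
position: [0.5069, -0.0044, 0.1841]
tool_rot: [0.687, 0.726, -0.001, 0.004]
ft_force: [-0.9, 0.1, -2.1]
grip_width: 0.0212
grip_force: 60.0
```

>>> move_arm --commands '[{"hand": 0,"travel": [-1.35,0.55,0.25],"twist": [0,0.2,2.8]},{"hand": 0,"travel": [-1.1,0.45,0.2],"twist": [0,0,2.2]},{"hand": 0,"travel": [-0.75,0.4,0.15],"twist": [0.2,0,1.6]},{"hand": 0,"travel": [-0.55,0.3,0.1],"twist": [0,0.2,1.2]},{"hand": 0,"travel": [-0.25,0.1,0.05],"twist": [0,0,0.6]}]'

```text
time: 12.5
position: [0.5247, -0.0441, 0.1768]
tool_rot: [0.738, 0.675, 0.001, -0.0]
ft_force: [-0.5, -0.2, -0.9]
grip_width: 0.0215
grip_force: 60.0
```

```bash
cat > bis.py <<'E'
from h import *
import sys
k=sys.argv[1];z=float(sys.argv[2])
for n in("top","scene"):
    c=dict(np.load(f"{n}{k}.npz"));hsv=cv2.cvtColor(c["frame"],cv2.COLOR_RGB2HSV).astype(int)
    m=cv2.morphologyEx(((hsv[...,0]>5)&(hsv[...,0]<22)&(hsv[...,1]>90)&(hsv[...,2]>100)).astype(np.uint8),cv2.MORPH_CLOSE,np.ones((5,5)))
    for b in blobs(m,120)[0]:
        P=onz(c,b[0],z);a=np.radians(-13.2);q=np.array([[np.cos(a),np.sin(a)],[-np.sin(a),np.cos(a)]])@(P[:2]-[.5655,-.230])*1000
        if abs(q).max()<220: print(n,b[:2],P.round(4),"plate mm",q.round(1))
E
python3 st.py over "(290,120,130,120)" "(190,80,170,130)"; python3 bis.py over 0.14
python3 - <<'E'
from h import *
from rig import robot
o=robot.get_obs()
b=np.radians(-13.2);X=np.array([np.cos(b),np.sin(b),0]);Y=np.array([-np.sin(b),np.cos(b),0])
e=np.array([.5655,-.230,0])-.057*X-.011*Y+[0,0,.05]
edgeplan(o,e,-95,20,10)
E
```

```text
t 12.5 tcp [ 0.5247 -0.0441  0.1768] ypr [-95.1532   0.0652   0.0314] grip 0.021473745864383054 F [-0.4751 -0.2055 -0.8804] M [ 0.1495  0.0139 -0.0152]
edge [ 0.5081 -0.2283  0.1298] back [ 0.5171 -0.1287  0.1299] edge in sheet mm [ 157.6683 -525.5366]
edge in plate mm [-56.2466 -11.4799]
top ((np.float64(323.6), np.float64(89.1)), 239) [ 0.7839 -0.1165  0.14  ] plate mm [186.7 160.4]
top ((np.float64(363.4), np.float64(183.6)), 1239) [ 0.5316 -0.2129  0.14  ] plate mm [-36.9   8.9]
scene ((np.float64(161.7), np.float64(125.5)), 293) [ 0.8239 -0.086   0.14  ] plate mm [218.7 199.2]
scene ((np.float64(242.0), np.float64(146.5)), 219) [ 0.5754 -0.0428  0.14  ] plate mm [-33.2 184.5]
1 [-0.05, 0.0, 0.05] [0.0, 0.8, 0.0] -> [ 0.524  -0.0439  0.1764]
2 [-0.2, 0.0, 0.15] [0.0, 1.6, 0.0] -> [ 0.5238 -0.0459  0.1749]
3 [-0.25, 0.0, 0.2] [0.0, 2.6, 0.0] -> [ 0.5236 -0.0483  0.1728]
4 [-0.3, 0.0, 0.2] [0.0, 2.4, 0.0] -> [ 0.5234 -0.0511  0.1705]
5 [-0.35, 0.0, 0.2] [0.0, 2.6, 0.0] -> [ 0.5231 -0.0543  0.1681]
6 [-0.4, -0.05, 0.15] [0.0, 2.4, 0.0] -> [ 0.5223 -0.0579  0.1659]
7 [-0.45, 0.0, 0.2] [0.0, 2.6, 0.0] -> [ 0.5219 -0.0618  0.163 ]
8 [-0.45, 0.0, 0.15] [0.0, 2.4, 0.0] -> [ 0.5216 -0.0658  0.1604]
9 [-0.35, 0.0, 0.1] [0.0, 1.6, 0.0] -> [ 0.5213 -0.0688  0.1584]
10 [-0.2, 0.0, 0.05] [0.0, 1.0, 0.0] -> [ 0.5211 -0.0705  0.1572]
```

>>> move_arm --commands '[{"hand": 0,"travel": [-0.05,0,0.05],"twist": [0,0.8,0]},{"hand": 0,"travel": [-0.2,0,0.15],"twist": [0,1.6,0]},{"hand": 0,"travel": [-0.25,0,0.2],"twist": [0,2.6,0]},{"hand": 0,"travel": [-0.3,0,0.2],"twist": [0,2.4,0]},{"hand": 0,"travel": [-0.35,0,0.2],"twist": [0,2.6,0]}]'

```text
time: 13.02
position: [0.5229, -0.0532, 0.1685]
tool_rot: [0.734, 0.673, 0.066, -0.06]
ft_force: [0.5, 0.1, -2.5]
grip_width: 0.0216
grip_force: 60.0
```

>>> move_arm --commands '[{"hand": 0,"travel": [-0.4,-0.05,0.15],"twist": [0,2.4,0]},{"hand": 0,"travel": [-0.45,0,0.2],"twist": [0,2.6,0]},{"hand": 0,"travel": [-0.45,0,0.15],"twist": [0,2.4,0]},{"hand": 0,"travel": [-0.35,0,0.1],"twist": [0,1.6,0]},{"hand": 0,"travel": [-0.2,0,0.05],"twist": [0,1,0]}]'

```text
time: 13.43
position: [0.521, -0.0707, 0.1572]
tool_rot: [0.726, 0.665, 0.129, -0.118]
ft_force: [-0.5, 0.0, -1.8]
grip_width: 0.0214
grip_force: 60.0
```

```bash
python3 st.py tilt20 "(290,120,130,120)" "(190,80,170,130)"; python3 bis.py tilt20 0.065
python3 - <<'E'
from h import *
from rig import robot
o=robot.get_obs()
b=np.radians(-13.2);X=np.array([np.cos(b),np.sin(b),0]);Y=np.array([-np.sin(b),np.cos(b),0])
e=np.array([.5655,-.230,0])-.059*X-.011*Y+[0,0,.016]
edgeplan(o,e,-95,20,5)
E
```

```text
t 13.4333 tcp [ 0.521  -0.0707  0.1572] ypr [-95.0164  20.1286   0.0156] grip 0.021372706051615183 F [-0.5463  0.0466 -1.7818] M [-0.2195  0.0469 -0.0445]
edge [ 0.5072 -0.2277  0.0496] back [ 0.5154 -0.1342  0.084 ] edge in sheet mm [ 156.5968 -525.2908]
edge in plate mm [-57.2679 -11.073 ]
scene ((np.float64(242.6), np.float64(146.5)), 233) [ 0.593  -0.1274  0.065 ] plate mm [  3.3 106.2]
1 [-0.1, 0.0, 0.35] [0.0, 0.0, 0.0] -> [ 0.521  -0.0705  0.1535]
2 [-0.25, -0.05, 0.7] [0.0, 0.0, 0.0] -> [ 0.5205 -0.0704  0.146 ]
3 [-0.4, -0.05, 1.1] [0.0, 0.0, 0.0] -> [ 0.52   -0.0703  0.1343]
4 [-0.25, -0.05, 0.7] [0.0, 0.0, 0.0] -> [ 0.5195 -0.0702  0.1269]
5 [-0.1, -0.05, 0.35] [0.0, 0.0, 0.0] -> [ 0.5191 -0.0699  0.1233]
```

View pics/tilt20.png

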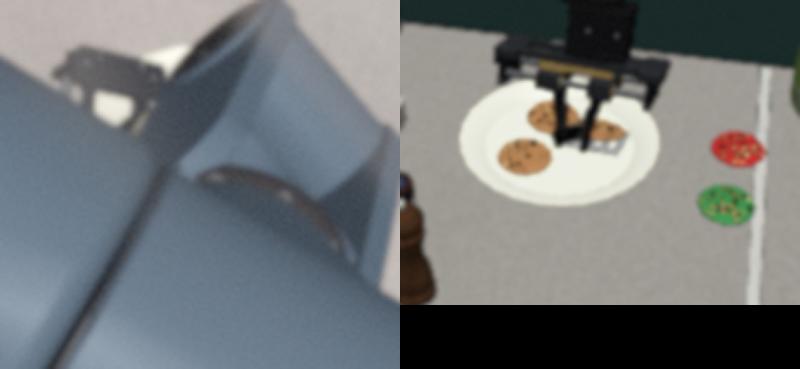

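The scene half shows the carried biscuit at (605,132) on the blade over the free side. The served ones at (525,156) and (553,118) are untouched. I lower the blade now.

>>> move_arm --commands '[{"hand": 0,"travel": [-0.1,0,0.35],"twist": [0,0,0]},{"hand": 0,"travel": [-0.25,-0.05,0.7],"twist": [0,0,0]},{"hand": 0,"travel": [-0.4,-0.05,1.1],"twist": [0,0,0]},{"hand": 0,"travel": [-0.25,-0.05,0.7],"twist": [0,0,0]},{"hand": 0,"travel": [-0.1,0,0.35],"twist": [0,0,0]}]'

```text
time: 13.95
position: [0.5189, -0.0686, 0.1224]
tool_rot: [0.726, 0.665, 0.128, -0.119]
ft_force: [-0.2, -0.2, -3.1]
grip_width: 0.0214
grip_force: 60.0
```

```bash
cat > bis2.py <<'E'
from h import *
import sys
c=dict(np.load(f"scene{sys.argv[1]}.npz"));z=float(sys.argv[2]);hsv=cv2.cvtColor(c["frame"],cv2.COLOR_RGB2HSV).astype(int)
m=((hsv[...,0]>4)&(hsv[...,0]<24)&(hsv[...,1]>80)&(hsv[...,2]>90)).astype(np.uint8)
n,l,s,ce=cv2.connectedComponentsWithStats(m);a=np.radians(-13.2);A=np.array([[np.cos(a),np.sin(a)],[-np.sin(a),np.cos(a)]])
for i in range(1,n):
    if s[i,4]<15 or not(230<ce[i][0]<345 and 105<ce[i][1]<175):continue
    x,y,w,h=s[i,:4];f=lambda u,v:(A@(onz(c,(u,v),z)[:2]-[.5655,-.230])*1000).round(0)
    print("blob",ce[i].round(1),"area",s[i,4],"box",x,y,w,h,"centre plate mm",f(*ce[i]),"left",f(x,ce[i][1]),"right",f(x+w-1,ce[i][1]))
E
python3 st.py low "(290,120,130,120)" "(215,90,110,80)"; python3 bis2.py tilt20 .06; python3 bis2.py low .02
python3 - <<'E'
from h import *
from rig import robot
o=robot.get_obs()
b=np.radians(-13.2);X=np.array([np.cos(b),np.sin(b),0]);Y=np.array([-np.sin(b),np.cos(b),0])
e=np.array([.5655,-.230,0])-.058*X-.008*Y+[0,0,.013]
edgeplan(o,e,-95,29,5)
E
```

```text
t 13.95 tcp [ 0.5189 -0.0686  0.1224] ypr [-95.0096  20.1047  -0.1244] grip 0.021365155223717902 F [-0.1949 -0.1936 -3.1041] M [-0.262   0.0623 -0.0399]
edge [ 0.505  -0.2256  0.0148] back [ 0.5132 -0.1321  0.0492] edge in sheet mm [ 153.7838 -524.1698]
edge in plate mm [-59.8763  -9.535 ]
blob [262.9 109.3] area 92 box 249 106 31 8 centre plate mm [  26. -102.] left [ 69. -82.] right [ -24. -126.]
blob [250.8 129.5] area 114 box 245 123 11 14 centre plate mm [18. 15.] left [35. 23.] right [5. 9.]
blob [262.8 129.8] area 34 box 261 126 6 8 centre plate mm [-18.   0.] left [-13.   3.] right [-28.  -4.]
blob [277.1 135.5] area 86 box 271 131 14 9 centre plate mm [-71.   7.] left [-53.  15.] right [-90.  -2.]
blob [242.6 146.5] area 240 box 232 140 22 14 centre plate mm [  6. 101.] left [ 35. 115.] right [-23.  88.]
blob [335.4 145. ] area 60 box 331 142 12 8 centre plate mm [-251.  -26.] left [-239.  -20.] right [-270.  -35.]
blob [263.5 120.9] area 74 box 250 118 30 7 centre plate mm [ 18. -93.] left [ 61. -73.] right [ -31. -116.]
blob [249.9 131.4] area 69 box 245 126 12 11 centre plate mm [ 37. -20.] left [ 52. -13.] right [ 18. -29.]
blob [262.5 130.6] area 25 box 261 128 5 7 centre plate mm [  0. -42.] left [  5. -40.] right [ -8. -46.]
blob [242.8 146.6] area 244 box 232 140 23 14 centre plate mm [26. 60.] left [57. 74.] right [-7. 44.]
blob [277.  144.7] area 88 box 271 140 14 9 centre plate mm [-71.   5.] left [-54.  13.] right [-92.  -5.]
blob [335.6 145. ] area 60 box 331 142 12 8 centre plate mm [-245.  -74.] left [-232.  -68.] right [-264.  -83.]
1 [-0.1, 0.0, -0.3] [-0.2, 1.0, 0.0] -> [ 0.519  -0.0708  0.1252]
2 [-0.15, 0.05, -0.55] [0.0, 2.0, 0.0] -> [ 0.5192 -0.0742  0.1298]
3 [-0.25, 0.05, -0.9] [0.2, 3.0, 0.0] -> [ 0.5192 -0.0801  0.1371]
4 [-0.15, 0.05, -0.55] [0.0, 2.0, 0.0] -> [ 0.5194 -0.0839  0.1414]
5 [-0.1, 0.0, -0.3] [0.0, 0.8, 0.0] -> [ 0.5192 -0.0862  0.1436]
```

>>> move_arm --commands '[{"hand": 0,"travel": [-0.1,0,-0.3],"twist": [0,1,0]},{"hand": 0,"travel": [-0.15,0.05,-0.55],"twist": [0,2,0]},{"hand": 0,"travel": [-0.25,0.05,-0.9],"twist": [0,3,0]},{"hand": 0,"travel": [-0.15,0.05,-0.55],"twist": [0,2,0]},{"hand": 0,"travel": [-0.1,0,-0.3],"twist": [0,0.8,0]}]'

```text
time: 14.47
position: [0.5207, -0.0888, 0.1451]
tool_rot: [0.714, 0.654, 0.185, -0.167]
ft_force: [1.2, -0.6, -2.0]
grip_width: 0.0216
grip_force: 60.0
```

```bash
python3 st.py t29 "(290,120,130,120)" "(215,90,110,80)"; python3 bis2.py t29 .02 | sed -n 1,9p
python3 - <<'E'
from h import *
from rig import robot
o=robot.get_obs()
b=np.radians(-13.2);X=np.array([np.cos(b),np.sin(b),0]);Y=np.array([-np.sin(b),np.cos(b),0])
e=np.array([.5655,-.230,0])-.058*X-.007*Y+[0,0,.011]
edgeplan(o,e,-95,35,5)
E
```

```text
t 14.4667 tcp [ 0.5207 -0.0888  0.1451] ypr [-95.0223  28.851    0.186 ] grip 0.02159252919441482 F [ 1.181  -0.6076 -1.9664] M [-0.3899  0.0772  0.0191]
edge [ 0.5087 -0.2278  0.0149] back [ 0.5164 -0.1405  0.0631] edge in sheet mm [ 157.981  -524.7895]
edge in plate mm [-55.8233 -10.7895]
blob [267.5 107.1] area 114 box 253 103 33 9 centre plate mm [  37. -173.] left [  85. -151.] right [ -20. -200.]
blob [251.8 129.4] area 140 box 245 123 13 14 centre plate mm [ 36. -33.] left [ 57. -23.] right [ 20. -41.]
blob [276.8 141.3] area 54 box 271 139 14 5 centre plate mm [-65. -11.] left [-47.  -3.] right [-86. -21.]
blob [242.6 146.6] area 242 box 232 140 22 14 centre plate mm [26. 60.] left [57. 74.] right [-5. 46.]
blob [335.3 145. ] area 60 box 331 141 11 9 centre plate mm [-244.  -74.] left [-232.  -68.] right [-261.  -82.]
1 [-0.05, 0.0, -0.15] [0.2, 0.6, 0.0] -> [ 0.5202 -0.0895  0.1458]
2 [-0.1, -0.05, -0.35] [0.0, 1.4, 0.0] -> [ 0.5195 -0.092   0.1484]
3 [-0.1, 0.0, -0.5] [0.0, 2.2, 0.0] -> [ 0.5192 -0.0955  0.1522]
4 [-0.1, -0.05, -0.35] [0.0, 1.4, 0.0] -> [ 0.5185 -0.0981  0.1546]
5 [-0.05, 0.0, -0.15] [0.0, 0.6, 0.0] -> [ 0.5183 -0.0994  0.1555]
```

>>> move_arm --commands '[{"hand": 0,"travel": [-0.05,0,-0.15],"twist": [0,0.6,0]},{"hand": 0,"travel": [-0.1,-0.05,-0.35],"twist": [0,1.4,0]},{"hand": 0,"travel": [-0.1,0,-0.5],"twist": [0,2.2,0]},{"hand": 0,"travel": [-0.1,-0.05,-0.35],"twist": [0,1.4,0]},{"hand": 0,"travel": [-0.05,0,-0.15],"twist": [0,0.6,0]}]'

```text
time: 14.98
position: [0.5178, -0.0987, 0.1551]
tool_rot: [0.703, 0.644, 0.223, -0.204]
ft_force: [0.4, -0.3, -2.2]
grip_width: 0.0213
grip_force: 60.0
```

```bash
python3 st.py t35 "(290,120,130,120)" "(215,90,110,80)"; python3 bis2.py t35 .015 | sed -n 1,9p
python3 - <<'E'
from h import *
from rig import robot
o=robot.get_obs()
b=np.radians(-13.2);X=np.array([np.cos(b),np.sin(b),0]);Y=np.array([-np.sin(b),np.cos(b),0])
e=np.array([.5655,-.230,0])-.058*X-.005*Y+[0,0,.0095]
edgeplan(o,e,-95,40,5)
E
```

```text
t 14.9833 tcp [ 0.5178 -0.0987  0.1551] ypr [-95.0416  35.1112   0.0265] grip 0.021293759043117814 F [ 0.3695 -0.3311 -2.1566] M [-0.452   0.0688 -0.0561]
edge [ 0.5069 -0.2226  0.0104] back [ 0.5141 -0.1411  0.0679] edge in sheet mm [ 154.4111 -520.6867]
edge in plate mm [-58.7235  -6.1888]
blob [252.5 129.4] area 157 box 245 123 15 14 centre plate mm [ 36. -40.] left [ 59. -29.] right [ 16. -49.]
blob [276.8 140.8] area 83 box 270 137 15 8 centre plate mm [-62. -19.] left [-41.  -9.] right [-83. -29.]
blob [242.6 146.6] area 242 box 232 140 22 14 centre plate mm [28. 55.] left [60. 69.] right [-2. 40.]
blob [335.3 145. ] area 60 box 331 141 11 9 centre plate mm [-243.  -80.] left [-231.  -74.] right [-260.  -88.]
1 [-0.05, 0.0, -0.15] [0.0, 0.6, 0.0] -> [ 0.5177 -0.0998  0.1558]
2 [-0.05, 0.05, -0.35] [0.0, 1.0, 0.0] -> [ 0.5179 -0.1023  0.1584]
3 [-0.15, 0.0, -0.45] [0.0, 1.6, 0.0] -> [ 0.5176 -0.1062  0.1611]
4 [-0.1, 0.05, -0.35] [0.0, 1.2, 0.0] -> [ 0.5178 -0.1092  0.1632]
5 [-0.05, 0.0, -0.15] [0.0, 0.6, 0.0] -> [ 0.5177 -0.1105  0.1641]
```

View pics/t35.png

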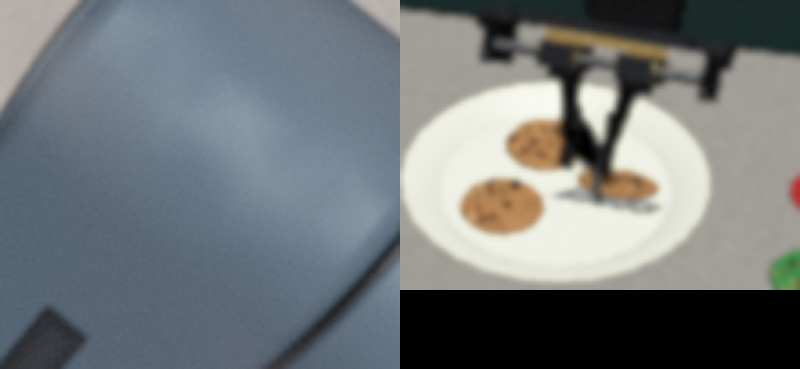

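The right half shows the tipped biscuit at (620,185), foreshortened on the blade over the free half and clear of the served ones. I tip a little further, then look at the numbers.

>>> move_arm --commands '[{"hand": 0,"travel": [-0.05,0,-0.15],"twist": [0,0.6,0]},{"hand": 0,"travel": [-0.05,0.05,-0.35],"twist": [0,1,0]},{"hand": 0,"travel": [-0.15,0,-0.45],"twist": [0,1.6,0]},{"hand": 0,"travel": [-0.1,0.05,-0.35],"twist": [0,1.2,0]},{"hand": 0,"travel": [-0.05,0,-0.15],"twist": [0,0.6,0]}]'

```text
time: 15.5
position: [0.5181, -0.1108, 0.1643]
tool_rot: [0.693, 0.634, 0.253, -0.231]
ft_force: [0.9, 0.4, -1.5]
grip_width: 0.0214
grip_force: 60.0
```

```bash
python3 st.py t40 "(290,120,130,120)" "(215,90,110,80)"; python3 bis2.py t40 .015 | sed -n 1,9p
python3 - <<'E'
from h import *
from rig import robot
o=robot.get_obs()
b=np.radians(-13.2);X=np.array([np.cos(b),np.sin(b),0]);Y=np.array([-np.sin(b),np.cos(b),0])
for y,z,pt in((.015,.008,40),):
    e=np.array([.5655,-.230,0])-.058*X+y*Y+[0,0,z]
    edgeplan(o,e,-95,pt,5)
E
```

```text
t 15.5 tcp [ 0.5181 -0.1108  0.1643] ypr [-95.0276  40.0935   0.0596] grip 0.021397674071915493 F [ 0.8598  0.4356 -1.4645] M [-0.5169  0.087   0.0348]
edge [ 0.5084 -0.2217  0.0094] back [ 0.5151 -0.1455  0.0738] edge in sheet mm [ 155.4108 -519.3139]
edge in plate mm [-57.5255  -4.9851]
blob [254.  129.6] area 189 box 245 123 21 14 centre plate mm [ 31. -41.] left [ 59. -28.] right [ -3. -56.]
blob [266.3 138.8] area 15 box 265 137 4 5 centre plate mm [-26. -14.] left [-22. -12.] right [-31. -16.]
blob [276.7 140.1] area 82 box 270 137 15 7 centre plate mm [-60. -22.] left [-40. -13.] right [-82. -32.]
blob [242.6 146.6] area 242 box 232 140 22 14 centre plate mm [28. 55.] left [60. 69.] right [-2. 40.]
blob [335.4 145. ] area 61 box 331 141 12 9 centre plate mm [-244.  -80.] left [-231.  -74.] right [-263.  -89.]
1 [0.15, 0.05, 0.15] [0.0, 0.0, 0.0] -> [ 0.5185 -0.1085  0.1639]
2 [0.35, 0.05, 0.3] [0.0, 0.0, 0.0] -> [ 0.5194 -0.104   0.1639]
3 [0.45, 0.05, 0.45] [0.0, 0.0, 0.0] -> [ 0.5205 -0.0977  0.1633]
4 [0.35, 0.1, 0.35] [0.0, 0.0, 0.0] -> [ 0.5219 -0.0929  0.1629]
5 [0.15, 0.0, 0.15] [0.0, 0.0, 0.0] -> [ 0.5221 -0.0908  0.1627]
```

>>> move_arm --commands '[{"hand": 0,"travel": [0.15,0,0.1],"twist": [0,0,0]},{"hand": 0,"travel": [0.35,0,0.3],"twist": [0,0,0]},{"hand": 0,"travel": [0.45,0,0.4],"twist": [0,0,0]},{"hand": 0,"travel": [0.35,0,0.35],"twist": [0,0,0]},{"hand": 0,"travel": [0.15,0,0.15],"twist": [0,0,0]}]'

```text
time: 16.02
position: [0.5191, -0.0888, 0.1638]
tool_rot: [0.692, 0.635, 0.253, -0.232]
ft_force: [-1.2, 0.2, -1.7]
grip_width: 0.0213
grip_force: 60.0
```

```bash
python3 st.py w1 "(290,120,130,120)" "(215,90,110,80)"; python3 bis2.py w1 .015 | sed -n 1,9p
python3 - <<'E'
from h import *
from rig import robot
o=robot.get_obs()
b=np.radians(-13.2);X=np.array([np.cos(b),np.sin(b),0]);Y=np.array([-np.sin(b),np.cos(b),0])
e=np.array([.5655,-.230,0])-.060*X+.040*Y+[0,0,.009]
edgeplan(o,e,-95,40,5)
E
```

```text
t 16.0167 tcp [ 0.5191 -0.0888  0.1638] ypr [-94.9763  40.1057  -0.0433] grip 0.021308648813739478 F [-1.2402  0.2372 -1.7152] M [-0.5139  0.076   0.0451]
edge [ 0.5094 -0.1998  0.0088] back [ 0.516  -0.1236  0.0732] edge in sheet mm [ 148.1206 -498.596 ]
edge in plate mm [-61.5604  16.6042]
blob [252.2 129.3] area 147 box 245 123 14 14 centre plate mm [ 37. -40.] left [ 59. -30.] right [ 19. -48.]
blob [275.8 142.2] area 160 box 269 136 16 13 centre plate mm [-61. -11.] left [-41.  -1.] right [-86. -22.]
blob [265.1 141.5] area 16 box 264 139 3 6 centre plate mm [-28.   1.] left [-25.   2.] right [-31.  -1.]
blob [242.6 146.5] area 240 box 232 140 22 14 centre plate mm [29. 55.] left [60. 69.] right [-2. 40.]
blob [335.5 145.1] area 62 box 331 142 12 9 centre plate mm [-244.  -80.] left [-231.  -74.] right [-264.  -89.]
1 [0.2, 0.05, 0.15] [0.0, 0.0, 0.0] -> [ 0.5199 -0.0869  0.1639]
2 [0.4, 0.1, 0.35] [0.0, 0.0, 0.0] -> [ 0.5213 -0.0817  0.1638]
3 [0.6, 0.15, 0.5] [0.0, 0.0, 0.0] -> [ 0.5235 -0.0741  0.1638]
4 [0.4, 0.1, 0.35] [0.0, 0.0, 0.0] -> [ 0.525  -0.0689  0.1637]
5 [0.2, 0.05, 0.2] [0.0, 0.0, 0.0] -> [ 0.5257 -0.0661  0.1635]
```

>>> move_arm --commands '[{"hand": 0,"travel": [0.2,0,0.15],"twist": [0,0,0]},{"hand": 0,"travel": [0.4,0,0.35],"twist": [0,0,0]},{"hand": 0,"travel": [0.6,0,0.45],"twist": [0,0,0]},{"hand": 0,"travel": [0.6,0,0.5],"twist": [0,0,0]},{"hand": 0,"travel": [0.5,0,0.3],"twist": [0,0,0]}]'

```text
time: 16.53
position: [0.5217, -0.0606, 0.1651]
tool_rot: [0.693, 0.635, 0.253, -0.232]
ft_force: [-0.8, -0.4, -1.1]
grip_width: 0.0212
grip_force: 60.0
```

```bash
python3 st.py w2 "(290,120,130,120)" "(215,90,110,80)"; python3 bis2.py w2 .014 | sed -n 1,9p
python3 - <<'E'
from h import *
from rig import robot
o=robot.get_obs()
b=np.radians(-13.2);X=np.array([np.cos(b),np.sin(b),0]);Y=np.array([-np.sin(b),np.cos(b),0])
e=np.array([.5655,-.230,0])-.063*X+.065*Y+[0,0,.13]
edgeplan(o,e,-95,10,10)
E
```

```text
t 16.5333 tcp [ 0.5217 -0.0606  0.1651] ypr [-95.0191  40.0877  -0.0274] grip 0.021188201998152332 F [-0.8423 -0.3746 -1.1436] M [-0.622   0.0982 -0.0008]
edge [ 0.512  -0.1715  0.0101] back [ 0.5187 -0.0953  0.0745] edge in sheet mm [ 139.9536 -471.4274]
edge in plate mm [-65.4748  44.7024]
blob [267.8 105.9] area 131 box 252 102 33 10 centre plate mm [  42. -189.] left [  95. -164.] right [ -12. -214.]
blob [250.8 129.5] area 115 box 245 123 11 14 centre plate mm [ 41. -38.] left [ 60. -30.] right [ 29. -44.]
blob [275.4 143.1] area 202 box 266 136 19 15 centre plate mm [-61.  -7.] left [-33.   6.] right [-87. -19.]
blob [242.6 146.5] area 241 box 232 140 22 14 centre plate mm [29. 53.] left [60. 68.] right [-2. 39.]
blob [335.4 145. ] area 61 box 331 141 12 9 centre plate mm [-244.  -82.] left [-230.  -75.] right [-263.  -91.]
1 [0.5, 0.0, 0.1] [0.0, -1.2, 0.0] -> [ 0.5221 -0.0558  0.1679]
2 [0.9, 0.05, 0.1] [0.0, -2.6, 0.0] -> [ 0.5233 -0.0482  0.1728]
3 [1.35, 0.1, 0.2] [0.0, -3.8, 0.0] -> [ 0.5253 -0.0363  0.1792]
4 [1.3, 0.05, 0.05] [0.0, -3.6, 0.0] -> [ 0.5268 -0.0251  0.1857]
5 [1.2, 0.05, 0.05] [0.0, -3.8, 0.0] -> [ 0.5282 -0.0145  0.1911]
6 [1.1, 0.1, 0.0] [0.0, -3.8, 0.0] -> [ 0.5301 -0.0046  0.1958]
7 [1.05, 0.05, -0.1] [0.0, -3.8, 0.0] -> [0.5314 0.0047 0.2005]
8 [0.95, 0.05, -0.1] [0.0, -3.8, 0.0] -> [0.5326 0.0134 0.2043]
9 [0.55, 0.05, -0.15] [0.0, -2.4, 0.0] -> [0.5335 0.0183 0.2071]
10 [0.3, 0.05, -0.05] [0.0, -1.4, 0.0] -> [0.5343 0.0211 0.2082]
```

>>> move_arm --commands '[{"hand": 0,"travel": [0.8,0,-0.6],"twist": [0,0,0]},{"hand": 0,"travel": [1.3,0,-1.5],"twist": [0,0,0]},{"hand": 0,"travel": [1.3,0,-1.5],"twist": [0,0,0]},{"hand": 0,"travel": [1.3,0,-1.5],"twist": [0,0,0]},{"hand": 0,"travel": [0.6,0,-0.7],"twist": [0,0,0]}]'

```text
time: 17.05
position: [0.523, -0.0589, 0.2463]
tool_rot: [0.693, 0.635, 0.253, -0.23]
ft_force: [1.0, 0.1, -3.2]
grip_width: 0.0215
grip_force: 60.0
```

```bash
python3 st.py up "(290,120,130,120)" "(215,90,110,80)"; python3 bis2.py up .014 | sed -n 1,9p
python3 - <<'E'
from h import *
from rig import robot
o=robot.get_obs()
pr=lambda n:np.minimum(np.minimum(np.arange(1,n+1),np.arange(n,0,-1)),4)
p,R=plan(o["position"],Ro.from_quat(o["tool_rot"]),np.array([.425,.15,.23]),tool(-55,0),15,pr(15))
print();plan(p,R,np.array([.4336,.3686,.13]),tool(-22,0),15,pr(15))
E
```

```text
t 17.05 tcp [ 0.523  -0.0589  0.2463] ypr [-94.8602  39.9818   0.2696] grip 0.021544700965534215 F [ 1.0111  0.1035 -3.1834] M [-0.5669  0.0503  0.0405]
edge [ 0.5137 -0.1702  0.0915] back [ 0.5202 -0.0938  0.1558] edge in sheet mm [ 141.0964 -469.5079]
edge in plate mm [-64.0519  46.4245]
blob [254.  129.2] area 189 box 245 123 19 14 centre plate mm [ 32. -44.] left [ 60. -31.] right [  4. -57.]
blob [274.1 142.8] area 238 box 264 136 21 15 centre plate mm [-57.  -7.] left [-27.   7.] right [-87. -21.]
blob [242.6 146.5] area 240 box 232 140 22 14 centre plate mm [29. 53.] left [60. 68.] right [-2. 39.]
blob [335.4 145. ] area 61 box 331 141 12 9 centre plate mm [-244.  -82.] left [-230.  -75.] right [-263.  -91.]
1 [0.3, -0.25, 0.3] [0.2, -0.8, -0.8] -> [ 0.5208 -0.0547  0.2449]
2 [0.6, -0.45, 0.55] [0.6, -1.6, -1.6] -> [ 0.517  -0.0462  0.2444]
3 [1.0, -0.7, 0.85] [1.0, -2.4, -2.4] -> [ 0.5106 -0.0328  0.2436]
4 [1.35, -0.8, 1.1] [1.2, -3.2, -3.2] -> [ 0.5027 -0.0154  0.2421]
5 [1.45, -0.75, 1.0] [1.2, -3.2, -3.2] -> [0.4943 0.0017 0.2409]
6 [1.55, -0.6, 0.95] [1.2, -3.2, -3.2] ->
[... 857 characters left out ...]
2089]
5 [1.3, 1.3, 0.8] [0.0, 0.0, -2.8] -> [0.4278 0.2136 0.2009]
6 [1.25, 1.3, 0.85] [0.0, 0.0, -2.8] -> [0.4282 0.2316 0.1924]
7 [1.2, 1.4, 0.8] [0.0, 0.0, -2.6] -> [0.4289 0.2501 0.1844]
8 [1.1, 1.45, 0.85] [0.0, 0.0, -2.8] -> [0.4297 0.2682 0.1759]
9 [1.05, 1.5, 0.85] [0.0, 0.0, -2.8] -> [0.4304 0.2865 0.1674]
10 [0.95, 1.55, 0.8] [0.0, 0.0, -2.8] -> [0.4313 0.3047 0.1593]
11 [0.9, 1.6, 0.85] [0.0, 0.0, -2.6] -> [0.432  0.323  0.1508]
12 [0.85, 1.65, 0.85] [0.0, 0.0, -2.8] -> [0.4325 0.3415 0.1423]
13 [0.55, 1.25, 0.6] [0.0, 0.0, -2.0] -> [0.4331 0.3552 0.1363]
14 [0.35, 0.8, 0.4] [0.0, 0.0, -1.4] -> [0.4331 0.3639 0.1323]
15 [0.15, 0.45, 0.25] [0.0, 0.0, -0.8] -> [0.4335 0.3686 0.1298]
```

>>> move_arm --commands '[{"hand": 0,"travel": [0.3,-0.25,0.3],"twist": [0.2,-0.8,-0.8]},{"hand": 0,"travel": [0.6,-0.45,0.55],"twist": [0.6,-1.6,-1.6]},{"hand": 0,"travel": [1,-0.7,0.85],"twist": [1,-2.4,-2.4]},{"hand": 0,"travel": [1.35,-0.8,1.1],"twist": [1.2,-3.2,-3.2]},{"hand": 0,"travel": [1.45,-0.75,1],"twist": [1.2,-3.2,-3.2]}]'

```text
time: 17.57
position: [0.4923, 0.0034, 0.2382]
tool_rot: [0.639, 0.728, 0.18, -0.168]
ft_force: [0.1, 1.5, -1.5]
grip_width: 0.0213
grip_force: 60.0
```

>>> move_arm --commands '[{"hand": 0,"travel": [1.55,-0.6,0.95],"twist": [1.2,-3.2,-3.2]},{"hand": 0,"travel": [1.65,-0.5,0.9],"twist": [1,-3.2,-3.2]},{"hand": 0,"travel": [1.75,-0.4,0.75],"twist": [1.2,-3,-3.2]},{"hand": 0,"travel": [1.75,-0.3,0.7],"twist": [1.2,-3.2,-3.2]},{"hand": 0,"travel": [1.85,-0.15,0.65],"twist": [1.2,-3.2,-3.2]}]'

```text
time: 17.98
position: [0.4509, 0.0916, 0.2325]
tool_rot: [0.541, 0.835, 0.076, -0.072]
ft_force: [1.0, 0.7, -1.8]
grip_width: 0.0215
grip_force: 60.0
```

>>> move_arm --commands '[{"hand": 0,"travel": [1.85,-0.1,0.5],"twist": [1.2,-3.2,-3.2]},{"hand": 0,"travel": [1.85,0.05,0.4],"twist": [1.2,-3.2,-3.2]},{"hand": 0,"travel": [1.45,0.15,0.2],"twist": [0.8,-2.4,-2.4]},{"hand": 0,"travel": [0.95,0.15,0.1],"twist": [0.6,-1.6,-1.6]},{"hand": 0,"travel": [0.45,0.05,0.05],"twist": [0.4,-0.8,-0.8]}]'

```text
time: 18.4
position: [0.4211, 0.1527, 0.2283]
tool_rot: [0.458, 0.889, -0.001, -0.003]
ft_force: [0.3, -0.5, -1.5]
grip_width: 0.0213
grip_force: 60.0
```

>>> move_arm --commands '[{"hand": 0,"travel": [0.35,0.3,0.2],"twist": [0,0,-0.6]},{"hand": 0,"travel": [0.75,0.55,0.4],"twist": [0,0,-1.4]},{"hand": 0,"travel": [1.05,0.85,0.65],"twist": [0,0,-2.2]},{"hand": 0,"travel": [1.35,1.2,0.85],"twist": [0,0,-2.6]},{"hand": 0,"travel": [1.3,1.3,0.8],"twist": [0,0,-2.8]}]'

```text
time: 18.82
position: [0.4274, 0.2144, 0.1995]
tool_rot: [0.385, 0.923, 0.0, -0.002]
ft_force: [-0.2, 0.2, -2.4]
grip_width: 0.0211
grip_force: 60.0
```

>>> move_arm --commands '[{"hand": 0,"travel": [1.25,1.3,0.85],"twist": [0,0,-2.8]},{"hand": 0,"travel": [1.2,1.4,0.8],"twist": [0,0,-2.6]},{"hand": 0,"travel": [1.1,1.45,0.85],"twist": [0,0,-2.8]},{"hand": 0,"travel": [1.05,1.5,0.85],"twist": [0,0,-2.8]},{"hand": 0,"travel": [0.95,1.55,0.8],"twist": [0,0,-2.8]}]'

```text
time: 19.23
position: [0.4305, 0.3059, 0.1576]
tool_rot: [0.271, 0.963, 0.0, -0.003]
ft_force: [0.3, 0.0, -1.4]
grip_width: 0.0212
grip_force: 60.0
```

>>> move_arm --commands '[{"hand": 0,"travel": [0.9,1.6,0.85],"twist": [0,0,-2.6]},{"hand": 0,"travel": [0.85,1.65,0.85],"twist": [0,0,-2.8]},{"hand": 0,"travel": [0.55,1.25,0.6],"twist": [0,0,-2]},{"hand": 0,"travel": [0.35,0.8,0.4],"twist": [0,0,-1.4]},{"hand": 0,"travel": [0.15,0.45,0.25],"twist": [0,0,-0.8]}]'

```text
time: 19.65
position: [0.4323, 0.3701, 0.1285]
tool_rot: [0.189, 0.982, 0.0, -0.002]
ft_force: [-0.1, -0.2, -1.5]
grip_width: 0.0215
grip_force: 60.0
```

```bash
python3 st.py back "(290,120,130,120)" "(215,90,110,80)"; python3 bis.py back .014; python3 bis2.py back .014
python3 - <<'E'
from h import *
from rig import robot
o=robot.get_obs()
plan(o["position"],Ro.from_quat(o["tool_rot"]),np.array([.4336,.3686,.054]),tool(-22,0),8)
c=dict(np.load("topback.npz"));i=c["frame"][120:240,290:420,::-1]
d=dict(np.load("topback.npz"))["frame"][110:230,90:220,::-1]
cv2.imwrite("pics/final1.png",np.hstack([cv2.resize(x,(400,370),interpolation=cv2.INTER_CUBIC) for x in(i,d)]))
E
```

```text
t 19.65 tcp [0.4323 0.3701 0.1285] ypr [-21.8091   0.2846  -0.0228] grip 0.021500212079672683 F [-0.116  -0.1504 -1.4963] M [0.0643 0.1751 0.0215]
edge [0.6038 0.3015 0.0808] back [0.511  0.3386 0.0813] edge in sheet mm [47.9289  1.5575]
edge in plate mm [-84.0563 526.198 ]
top ((np.float64(342.7), np.float64(167.7)), 451) [ 0.6052 -0.1882  0.014 ] plate mm [29.1 49.8]
top ((np.float64(375.8), np.float64(175.7)), 481) [ 0.5837 -0.2817  0.014 ] plate mm [ 29.5 -46.2]
top ((np.float64(356.9), np.float64(201.7)), 482) [ 0.5075 -0.2259  0.014 ] plate mm [-57.4  -9.3]
scene ((np.float64(254.5), np.float64(129.5)), 196) [ 0.5849 -0.2789  0.014 ] plate mm [ 30.1 -43.2]
scene ((np.float64(242.6), np.float64(146.5)), 234) [ 0.606  -0.1847  0.014 ] plate mm [29.1 53.4]
blob [254.6 129.5] area 204 box 245 123 20 14 centre plate mm [ 30. -43.] left [ 60. -30.] right [  1. -57.]
blob [267.4 139.7] area 29 box 264 137 9 7 centre plate mm [-31. -12.] left [-21.  -8.] right [-45. -19.]
blob [242.6 146.5] area 241 box 232 140 22 14 centre plate mm [29. 54.] left [60. 68.] right [-2. 39.]
blob [335.8 145. ] area 59 box 331 141 12 9 centre plate mm [-245.  -82.] left [-231.  -75.] right [-263.  -90.]
1 [0.0, 0.0, 0.4] [0.0, 0.0, 0.0] -> [0.4322 0.3696 0.125 ]
2 [-0.05, 0.0, 0.85] [0.0, 0.0, 0.0] -> [0.4327 0.3694 0.1165]
3 [0.0, 0.0, 1.25] [0.0, 0.0, 0.0] -> [0.4326 0.3695 0.104 ]
4 [-0.05, 0.0, 1.25] [0.0, -0.2, 0.0] -> [0.433  0.3693 0.0915]
5 [-0.05, -0.05, 1.25] [0.0, 0.0, 0.0] -> [0.4333 0.3686 0.079 ]
6 [0.0, 0.0, 1.25] [0.0, 0.0, 0.2] -> [0.4333 0.3686 0.0665]
7 [0.0, 0.0, 0.85] [0.0, 0.0, 0.0] -> [0.4333 0.3686 0.058 ]
8 [-0.05, 0.0, 0.4] [0.0, 0.0, 0.0] -> [0.4337 0.3684 0.054 ]
```

Top view: the placed biscuit is at plate (-57,-9) mm, its blob the same size as the served ones, so it lies flat. The served ones have not moved. Now I lay the turner down.

>>> move_arm --commands '[{"hand": 0,"travel": [0,0,0.4],"twist": [0,0,0]},{"hand": 0,"travel": [0,0,0.85],"twist": [0,0,0]},{"hand": 0,"travel": [0,0,1.25],"twist": [0,0,0]},{"hand": 0,"travel": [0,0,1.25],"twist": [0,-0.2,0]},{"hand": 0,"travel": [0,0,1.25],"twist": [0,0,0]}]'

```text
time: 20.17
position: [0.4321, 0.3688, 0.079]
tool_rot: [0.19, 0.982, 0.0, -0.0]
ft_force: [0.0, 0.2, -1.4]
grip_width: 0.0219
grip_force: 60.0
```

>>> move_arm --commands '[{"hand": 0,"travel": [0,0,1.25],"twist": [0,0,0]},{"hand": 0,"travel": [0,0,0.85],"twist": [0,0,0]},{"hand": 0,"travel": [0,0,0.4],"twist": [0,0,0]},{"hand": 0,"travel": [0,0,0],"twist": [0,0,0]}]'

```text
time: 20.5
position: [0.4317, 0.3689, 0.0536]
tool_rot: [0.19, 0.982, -0.0, -0.001]
ft_force: [-0.5, 0.3, -1.8]
grip_width: 0.0214
grip_force: 60.0
```

>>> move_arm --commands '[{"hand": 0,"travel": [0,0,0.15],"twist": [0,0,0]},{"hand": 0,"travel": [0,0,0.1],"twist": [0,0,0]},{"hand": 0,"travel": [0,0,0],"twist": [0,0,0]}]'

```text
time: 20.75
position: [0.4324, 0.3698, 0.0525]
tool_rot: [0.19, 0.982, 0.001, 0.0]
ft_force: [0.2, -0.6, -1.1]
grip_width: 0.0217
grip_force: 60.0
```

```bash
python3 st.py
```

```text
t 20.75 tcp [0.4324 0.3698 0.0525] ypr [-21.9     -0.0012   0.066 ] grip 0.021652170163290813 F [ 0.1724 -0.6275 -1.1279] M [0.0296 0.1372 0.0261]
edge [0.6041 0.3008 0.0057] back [0.5113 0.3381 0.0057] edge in sheet mm [48.4343  1.0668]
edge in plate mm [-83.6319 525.6358]
```

>>> move_arm --commands '[{"hand": 0,"travel": [0,0,0.1],"twist": [0,0,0]},{"hand": 0,"travel": [0,0,0],"twist": [0,0,0]}]'

```text
time: 20.92
position: [0.4324, 0.3698, 0.0514]
tool_rot: [0.19, 0.982, 0.001, 0.0]
ft_force: [-0.8, -0.2, -0.8]
grip_width: 0.0214
grip_force: 60.0
```

>>> move_arm --commands '[{"hand": 0,"travel": [0,0,0.1],"twist": [0,0,0]},{"hand": 0,"travel": [0,0,0],"twist": [0,0,0]}]'

```text
time: 21.08
position: [0.4323, 0.3698, 0.0503]
tool_rot: [0.19, 0.982, 0.0, 0.0]
ft_force: [0.2, 0.1, 0.2]
grip_width: 0.0213
grip_force: 60.0
```

>>> move_arm --commands '[{"hand": 0,"travel": [0,0,0.05],"twist": [0,0,0]},{"hand": 0,"travel": [0,0,0],"twist": [0,0,0]}]'

```text
time: 21.25
position: [0.4322, 0.3699, 0.0499]
tool_rot: [0.19, 0.982, 0.0, -0.0]
ft_force: [-1.1, -0.6, 1.8]
grip_width: 0.0213
grip_force: 60.0
```

```bash
python3 st.py
```

```text
t 21.25 tcp [0.4322 0.3699 0.0499] ypr [-21.8866   0.0137   0.0532] grip 0.02134078675397289 F [-1.1304 -0.608   1.812 ] M [-0.0335  0.0862  0.0128]
edge [0.6039 0.301  0.0031] back [0.5111 0.3382 0.0031] edge in sheet mm [48.2023  1.1084]
edge in plate mm [-83.8549 525.7123]
```

>>> move_arm --commands '[{"hand": 2.4,"travel": [0,0,0],"twist": [0,0,0]},{"hand": 3,"travel": [0,0,0],"twist": [0,0,0]},{"hand": 4,"travel": [0,0,0],"twist": [0,0,0]},{"hand": 5,"travel": [0,0,0],"twist": [0,0,0]},{"hand": 6,"travel": [0,0,0],"twist": [0,0,0]}]'

```text
time: 21.67
position: [0.4322, 0.3696, 0.0496]
tool_rot: [0.19, 0.982, 0.0, -0.0]
ft_force: [0.8, -0.7, -0.4]
grip_width: 0.0426
grip_force: 0.0
```

>>> move_arm --commands '[{"hand": 6,"travel": [0,0,0],"twist": [0,0,0]},{"hand": 6,"travel": [0,0,0],"twist": [0,0,0]},{"hand": 6,"travel": [0,0,-0.5],"twist": [0,0,0]},{"hand": 6,"travel": [0,0,-1],"twist": [0,0,0]},{"hand": 6,"travel": [0,0,-2],"twist": [0,0,0]}]'

```text
time: 22.08
position: [0.4309, 0.3689, 0.0838]
tool_rot: [0.19, 0.982, -0.001, -0.002]
ft_force: [-0.1, 0.3, -0.5]
grip_width: 0.0599
grip_force: 0.0
```

>>> move_arm --commands '[{"hand": 6,"travel": [0,0,-3],"twist": [0,0,0]},{"hand": 6,"travel": [0,0,-3],"twist": [0,0,0]},{"hand": 6,"travel": [0,0,-3],"twist": [0,0,0]},{"hand": 6,"travel": [0,0,-2],"twist": [0,0,0]},{"hand": 6,"travel": [0,0,-1],"twist": [0,0,0]}]'

```text
time: 22.5
position: [0.4336, 0.3705, 0.2088]
tool_rot: [0.19, 0.982, 0.002, 0.002]
ft_force: [0.5, -0.4, 0.7]
grip_width: 0.0597
grip_force: 0.0
```

```bash
python3 st.py end "(100,80,320,180)" "(120,80,230,180)"; python3 bis.py end .014; python3 bis2.py end .014
```

```text
t 22.5 tcp [0.4336 0.3705 0.2088] ypr [-21.8883  -0.2107   0.3277] grip 0.05973922970220908 F [ 0.5121 -0.386   0.7412] M [ 0.0312 -0.0116 -0.0191]
edge [0.6055 0.3017 0.1627] back [0.5127 0.339  0.1623] edge in sheet mm [49.4218  2.3651]
edge in plate mm [-82.4574 526.7677]
top ((np.float64(342.8), np.float64(167.7)), 453) [ 0.6053 -0.1884  0.014 ] plate mm [29.2 49.5]
top ((np.float64(375.8), np.float64(175.7)), 482) [ 0.5837 -0.2817  0.014 ] plate mm [ 29.5 -46.2]
top ((np.float64(356.9), np.float64(201.6)), 480) [ 0.5078 -0.2259  0.014 ] plate mm [-57.1  -9.2]
blob [237.3 147.7] area 98 box 232 141 13 13 centre plate mm [42. 66.] left [58. 73.] right [23. 57.]
```

View pics/end.png

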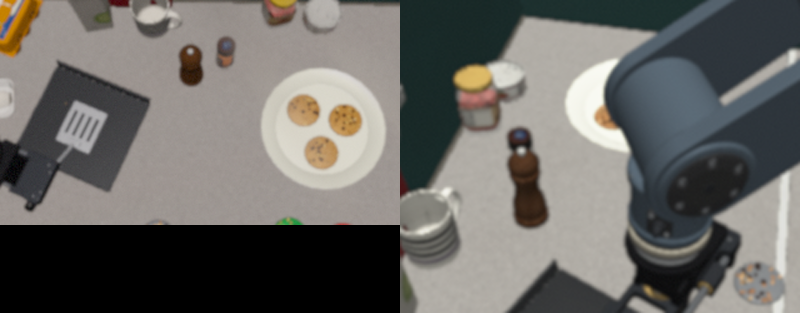

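The final view shows three biscuits flat on the plate at (303,109), (345,120) and (321,152). The turner lies blade-flat on the sheet at (82,127), released, and the mill and jar are in place. I hand in.

```bash
python3 -c "
from rig import robot
print(robot.hand_in())"
```

```text
the job is handed in; nothing more can be done
None
```

The job is done and handed in at about 22.5 s: the last biscuit lies flat in the free space on the plate, the two served biscuits have not moved, and the turner is released blade-flat on the empty sheet with the plate, mill and jar where they stood.

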